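# Hold the sprung case lid at the pointer

### The arm

A 6-joint arm with a two-finger parallel gripper is mounted at the origin on the work surface. World frame = base frame: x ahead of the robot, y to its left, z up, the work surface at z = 0. Lengths are in m, angles in rad, forces in N, time in s.
With the tool pointing down it reaches from about 0.325 to 0.85 m from the base axis. Payload 4.4 kg.
Tool frame: the origin (TCP) lies at the very end of the fingers, on their centre line; the grasp point (between the pads) lies 19 mm behind it; z points along the fingers, y is the direction in which the jaws open and shut (so a half turn about z gives the same grasp; the last joint's range is limited). The gripper opens to 94 mm and grips with 3 to 60 N. Pads are 16 mm wide; open, the fingers measure 119 mm over their backs; the gripper's body (75 mm by 177 mm) begins 78 mm behind the grasp point.
Start: joints at [0.978, 0.207, 1.542, -0, 1.393, -0.15], TCP at [0.246, 0.52, 0.205] pointing down, gripper open.
Joint ranges: [-2.73, 2.73], [-0.86, 2.22], [0.23, 2.46], [-1.11, 4.25], [0.08, 2.63], [-2.82, 2.82]. Speed limits (rad/s): [2.79, 2.79, 3.14, 3.14, 3.14, 3.14].

### API

Orientations are given as a 3x3 rotation matrix whose columns are the frame's x, y, z axes.
In Python, from cell import * gives the robot as it stands.
- The arm moves only by the tool play_rows, never from a script. Its argument "deltas" is one flat list of numbers, 5 for each row, row after row: the shift along the world's x, y, z each as a share of 400 mm, from -1 to 1, then the turn about the world's z as a share of 45 degrees, from -1 to 1, then the opening, from 0 (shut) to 1 (fully open). A call has 1 to 12 rows; each row is the pose to reach, as a shift and turn from the pose measured when the call began; what a row does not reach only later rows make up. A row lasts 1/10 s, in which the tool goes at most 50 mm and 8.59 degrees, less where a joint would pass 70% of its speed; a pose out of reach is approached as far as the arm can. A call with a number of a shift or a turn outside -1 to 1 is refused whole. A call with a gripper value outside its range is refused whole. The fingers move at their own pace and stop on an object; "force" is the grip in N (left out, the last holds). Time passes only in rows, so rows that repeat a pose let the fingers close. It gives the time, the measured TCP pose, the force and the opening at its end, in the units of the state.
- get_obs(): the state, without advancing time (a new reading comes with each control period).
- capture(name): name is "side" or "top" or "wrist"; returns a dict with "color" (420x560x3 uint8, blue, green, red), "fx", "fy", "cx", "cy" (pixels), "k1" (the pictures are not rectified: a ray, as slopes to the right and down, at radius r is drawn at 1 + k1 r^2 times it, then the intrinsics apply), "rvec" (rotation vector, rad) and "tvec" (3), from world to camera coordinates, as OpenCV has them; the wrist camera has in their place "hand_eye" (4x4, takes a point from camera to tool coordinates, whose origin is the TCP and whose axes are the flange's). Camera axes: x right, y down, z forward; pixel columns grow to the right and rows downward; lengths in m; the calibration is good to about 2 mm. A picture is of the moment at which its call begins: read the wrist's pose just before it. There is no depth.
- hand_in(): hands the job in, once; it reports no verdict.
Trained networks look in a picture, given as the dict that the camera call returned (one of the last four; its "shot" number tells which), for a name from the list of things; names that differ only in an ending like _2 or _b are one class to them, and where a whole thing is asked for, a point or a joint stands for the part that bears it (a point fixed in the world has none). Each returns a list of dicts, best first, with "conf" (0 to 1); they miss things now and then, are a little off and sometimes report something else, mostly with a low value. They report only what shows in the picture. A call takes as long as a camera call. They do not tell look-alikes from the thing itself.
- spot_in(thing, picture): "rect" ([left, top, width, height] in pixels, round what is visible of it).
- masks_of(thing, picture): "mask" (420x560 bool, what is visible of it) and "rect" ([left, top, width, height] in pixels, round what is visible of it).
The state is a dict: "time": time; "qpos": joint angles; "qvel": joint speeds; "joint_torque": joint torques, N m; "tcp_pos": TCP position; "tcp_rot": TCP orientation; "force": force on the tool from outside, world axes, zero at the start; "wrist_torque": the same for the moment, N m; "opening": opening from 0.0 (shut) to 1.0 (fully open).
Only numpy, scipy, OpenCV 4.12 (cv2) and the standard library are available. Lean on these libraries where they do the work, as an engineer would, in place of code of your own. Each camera call takes 0.05 s, during which the arm holds its last target.

### The job

A roll of tape has been parked over the lid knob of the workshop case: lift it up off the knob and set it down flat in the wooden tray, without dropping it. Then lift the sprung lid by its knob until the lid is in line with the steel pointer arm at its side, and finish while still holding it there by the knob, so that a teammate can fit the lid stay at that angle. Do not move the pointer, and leave the carton, the cup and the glue bottle where they are.

Things in the scene. Friction and masses are not known exactly. Their poses are not given: they have to be found in the camera images.
- case: grey plastic box, fixed to the table, 180 (x) by 240 (y) by 70 mm high, origin at the centre of its underside; its front is its -x side, the lid hinge runs along its own y axis at the top of its +x side. Its z axis is up. A thin aluminium arc (6 mm bar, fixed to the case, with dark tick marks every 10 degrees) stands upright beside the lid at y = +136 mm, 195 mm from the hinge, reaching up to 196 mm above the table
- lid (a joint): angle of the lid, rad: 0 shut, growing as its front edge rises, at most 1.2. The lid is a grey plate 180 by 240 by 8 mm whose top lies 78.5 mm above the table when shut. A spring pulls it shut: about 6 N at the knob when shut, 8.5 N at 0.65 rad (its weight included). Let go, it falls shut
- lid_hinge (a point): point on the hinge line at the middle of the lid's back edge, at the lid's underside (70.5 mm above the table); turns with the lid: x along the lid, from front to back, y along the hinge line, z normal to the lid
- lid_knob (a point): foot of the upright round knob on the lid: black grip 22 mm in diameter from 25 to 55 mm above the lid's top, on a 12 mm steel stem; the point lies on the lid's top, on the knob's axis, on the lid's middle line 155 mm from the hinge line and 25 mm from the front edge; z along the knob, x as the lid's, y parallel to the hinge line. Pinched along y, the knob can turn between the fingers as the lid rises
- pointer (a joint): angle of the pointer arm, rad, measured as the lid's is: the lid is in line with the pointer when both have the same value. Between 0.28 and 0.65 at the start; it turns on the same hinge line with stiff friction and must not be moved
- pointer_tip (a point): free end of the pointer, a flat dark steel arm 185 mm long, 10 mm wide and 8 mm thick (as thick as the lid) beside the lid at the case's y = +128 mm; x along the arm towards the hinge line, y parallel to the hinge line
- roll: roll of tape, a plain cream-coloured ring of 60 mm outer and 40 mm inner diameter, 30 mm high, about 80 g, loose; it lies flat on the lid around the knob. Origin at the centre of its underside, z along its axis
- tray: shallow square wooden tray, fixed, 170 by 170 mm outside, walls 5 mm thick and 20 mm high, floor 5 mm thick; origin at the centre of its underside
- carton: closed cardboard carton, 120 by 150 by 50 mm high, loose bystander; origin at the centre of its underside
- cup: orange plastic cup, 72 mm in diameter, 100 mm high, loose bystander; origin at the centre of its underside
- glue: white glue bottle, 52 mm in diameter, 140 mm high, loose bystander; origin at the centre of its underside
There are look-alikes about, which are no part of the job. There is more than one size of the roll; the one meant has the size given above. Of the things that look like the tray, the larger one is meant.

How it is judged:
By the outcome, as a careful person would: the job done as asked, in the order asked, and still so for the second after the job is handed in, while the arm keeps its last pose, push and grip.
It also fails if it takes over 58 s, if anything falls off the work surface, if the arm or the gripper's body presses on something with over 40 N, if the wrist force passes 120 N, or if a joint passes its speed limit or range.

## Working session

There is one attempt and no reset: what is moved stays moved. The work goes in short steps, Python scripts to look and compute and a tool call to move; the robot and the scene stay as the last step left them, time stands still between calls to the robot, and variables do not carry over. Pictures are saved under pics/ and viewed, and the job is handed in when it is done.

Besides the shell and the picture viewer there is one more tool, called as a command line: name --argument value ..., lists and objects as JSON in quotes. play_rows: Moves the arm, as the interface text tells. Shift numbers are shares of 400 mm and turn numbers shares of 45 degrees, none past 1 either way. Its arguments: {"type":"object","properties":{"deltas":{"type":"array","items":{"type":"number","minimum":-1,"maximum":1}},"force":{"type":"number"}},"required":["deltas"]}

```bash
mkdir -p pics; ls
python3 - <<'E'
from cell import *
import cv2,numpy as np
o=get_obs();print({k:(np.round(v,3).tolist()) for k,v in o.items()})
for n in ["side","top","wrist"]:
    p=capture(n);cv2.imwrite(f"pics/{n}0.png",p["color"])
    print(n,{k:np.round(v,4).tolist() for k,v in p.items() if k!="color"})
E
```

```text
pics
{'time': 0.0, 'qpos': [0.977, 0.207, 1.543, 0.0, 1.393, -0.15], 'qvel': [-0.0, 0.002, 0.001, -0.0, 0.001, -0.0], 'joint_torque': [-0.0, -37.087, -28.142, 0.07, 0.036, -0.0], 'tcp_pos': [0.246, 0.519, 0.204], 'tcp_rot': [[-0.904, 0.429, -0.001], [0.429, 0.904, -0.002], [0.0, -0.002, -1.0]], 'force': [-0.423, -0.547, 0.291], 'wrist_torque': [0.015, -0.038, -0.007], 'opening': 1.0}
side {'fx': 439.3748, 'fy': 439.3748, 'cx': 278.9344, 'cy': 209.4017, 'k1': -0.0427, 'rvec': [0.0437, -2.8438, 1.3127], 'tvec': [0.5567, 0.1493, 1.1284], 'shot': 1}
top {'fx': 461.6453, 'fy': 461.6453, 'cx': 273.9895, 'cy': 211.8859, 'k1': -0.158, 'rvec': [2.1336, -2.1622, 0.151], 'tvec': [-0.0724, 0.5656, 1.1837], 'shot': 2}
wrist {'fx': 312.8484, 'fy': 312.8484, 'cx': 286.5272, 'cy': 212.1342, 'k1': -0.0525, 'hand_eye': [[-0.0, -0.9657, -0.2598, 0.0756], [1.0, -0.0003, 0.0009, 0.0001], [-0.001, -0.2598, 0.9657, -0.1791], [0.0, 0.0, 0.0, 1.0]], 'shot': 3}
```

View pics/side0.png

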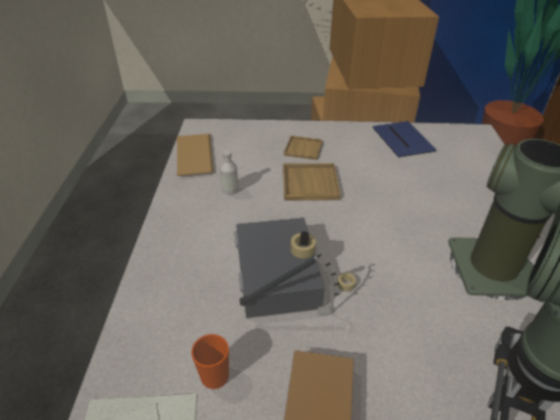

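View pics/top0.png

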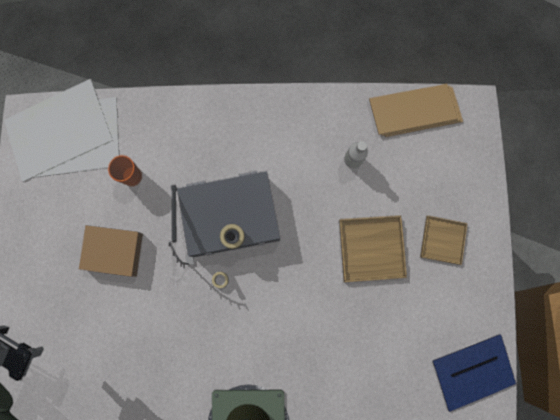

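View pics/wrist0.png

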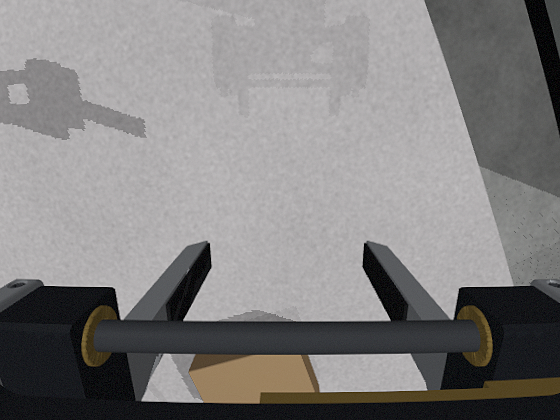

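Side view: the target roll is around the knob at (303,245), a smaller roll lies on the table at (347,282), the large tray is at (311,182), and the pointer runs from (243,300) to (318,260). Top view: the roll is at (232,236), the tray at (373,249), and the pointer at (174,213). Next I'll measure these with the networks.

```bash
cat > h.py <<'E'
from cell import *
import cv2,numpy as np
from scipy.optimize import least_squares
def K(p): return np.array([[p["fx"],0,p["cx"]],[0,p["fy"],p["cy"]],[0,0,1.]])
def D(p): return np.array([p["k1"],0,0,0,0.])
def ext(p):
    """world->cam R,t"""
    if "rvec" in p: return cv2.Rodrigues(np.array(p["rvec"],float))[0],np.array(p["tvec"],float)
    T=np.eye(4);T[:3,:3]=p["obs"]["tcp_rot"];T[:3,3]=p["obs"]["tcp_pos"]
    M=np.linalg.inv(T@np.array(p["hand_eye"]));return M[:3,:3],M[:3,3]
def proj(p,X):
    R,t=ext(p);return cv2.projectPoints(np.array(X,float).reshape(-1,3),cv2.Rodrigues(R)[0],t,K(p),D(p))[0].reshape(-1,2)
def ray(p,uv):
    R,t=ext(p);n=cv2.undistortPoints(np.array(uv,float).reshape(-1,1,2),K(p),D(p)).reshape(-1,2)
    d=np.c_[n,np.ones(len(n))]@R;return -R.T@t,d
def atz(p,uv,z):
    c,d=ray(p,uv);return c+d*((z-c[2])/d[:,2])[:,None]
def shot(n):
    o=get_obs();p=capture(n);p["obs"]=o;return p
def case2w(c,X):
    """c=(x,y,yaw)"""
    cs,s=np.cos(c[2]),np.sin(c[2]);R=np.array([[cs,-s,0],[s,cs,0],[0,0,1]]);return np.array(X,float).reshape(-1,3)@R.T+[c[0],c[1],0]
def lidpt(c,a,d,y,h):
    """point at distance d forward of the hinge, h normal to lid underside, lid angle a"""
    return case2w(c,[90-0,0,0] and [0.09-d*np.cos(a)+h*np.sin(a),y,0.0705+d*np.sin(a)+h*np.cos(a)])
E
python3 - <<'E'
from h import *
for n in ["top","side"]:
    p=shot(n);im=p["color"].copy()
    for th in ["case","lid","pointer","roll","tray","carton","cup","glue","lid_knob"]:
        for m in masks_of(th,p)[:3]:
            if m["conf"]<.2: continue
            ys,xs=np.nonzero(m["mask"]);c=np.array([xs.mean(),ys.mean()])
            r=cv2.minAreaRect(np.c_[xs,ys].astype(np.float32))
            print(n,th,round(float(m["conf"]),2),np.round(m["rect"],0),c.round(1),atz(p,[c],0.0).round(3)[0,:2],np.round(cv2.boxPoints(r),1).tolist() if th in("case","lid","pointer","tray") else "")
            np.save(f"m_{n}_{th}_{int(c[0])}.npy",m["mask"])
    x0,y0=(120,120) if n=="top" else (200,120)
    cr=im[150:310,160:300] if n=="top" else im[200:330,220:400]
    cv2.imwrite(f"pics/{n}z.png",cv2.resize(cr,None,fx=4,fy=4,interpolation=cv2.INTER_CUBIC)[:600])
E
```

```text
top case 0.74 [168. 168. 112.  93.] [223.8 213.4] [0.568 0.058] [[159.1999969482422, 186.1999969482422], [267.70001220703125, 167.8000030517578], [281.20001220703125, 247.89999389648438], [172.8000030517578, 266.29998779296875]]
top lid 0.64 [175. 172. 105.  84.] [227.4 211.8] [0.572 0.048] [[174.8000030517578, 187.60000610351562], [266.6000061035156, 169.89999389648438], [279.70001220703125, 237.89999389648438], [187.89999389648438, 255.60000610351562]]
top pointer 0.56 [171. 183.   6.  60.] [172.9 211.7] [0.575 0.199] [[170.0, 185.0], [176.0, 185.0], [176.0, 242.0], [170.0, 242.0]]
top roll 0.71 [222. 224.  19.  26.] [231.3 234.7] [0.509 0.037] 
top tray 0.82 [422. 216.  44.  50.] [443.5 239.7] [ 0.486 -0.549] [[418.1000061035156, 256.3999938964844], [426.29998779296875, 214.3000030517578], [469.29998779296875, 222.60000610351562], [461.1000061035156, 264.79998779296875]]
top tray 0.62 [173. 182.   4.  60.] [173.1 213.3] [0.57  0.198] [[171.0, 185.0], [176.0, 185.0], [176.0, 242.0], [171.0, 242.0]]
top tray 0.59 [336. 214.  68.  70.] [372.1 248.1] [ 0.467 -0.346] [[337.899993896484
[... 1428 characters left out ...]
.  282.3] [0.389 0.062] 
side tray 0.94 [285. 162.  54.  39.] [309.7 181.6] [ 0.469 -0.352] [[282.0, 163.0], [339.0, 163.0], [339.0, 200.0], [282.0, 200.0]]
side tray 0.78 [285. 135.  37.  27.] [302.8 147.3] [ 0.488 -0.555] [[283.20001220703125, 154.5], [286.79998779296875, 133.5], [321.1000061035156, 139.1999969482422], [317.6000061035156, 160.3000030517578]]
side carton 0.79 [286. 348.  68.  72.] [319.2 387.1] [0.466 0.338] 
side cup 0.8 [194. 333.  34.  57.] [211.3 359.8] [0.692 0.284] 
side cup 0.55 [291. 235.  30.  24.] [301.4 247.1] [ 0.498 -0.057] 
side glue 0.96 [220. 150.  17.  46.] [228.1 174.7] [ 0.734 -0.381] 
side lid_knob 0.81 [234. 220.  90.  78.] [274.5 257. ] [ 0.569 -0.019]
```

View pics/sidez.png

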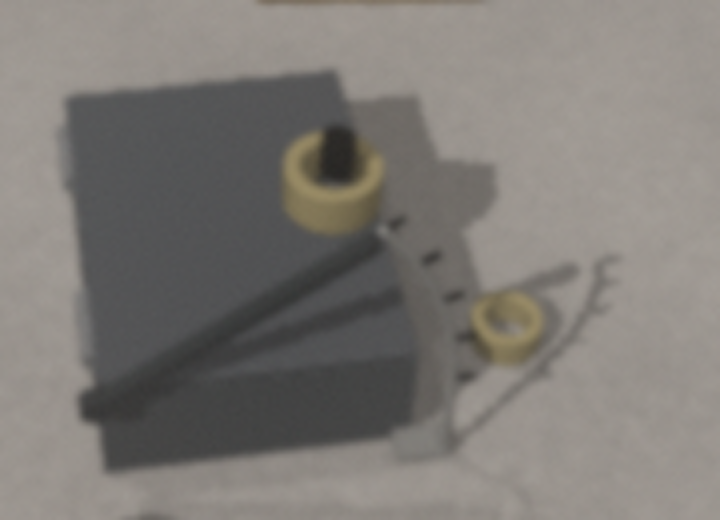

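View pics/topz.png

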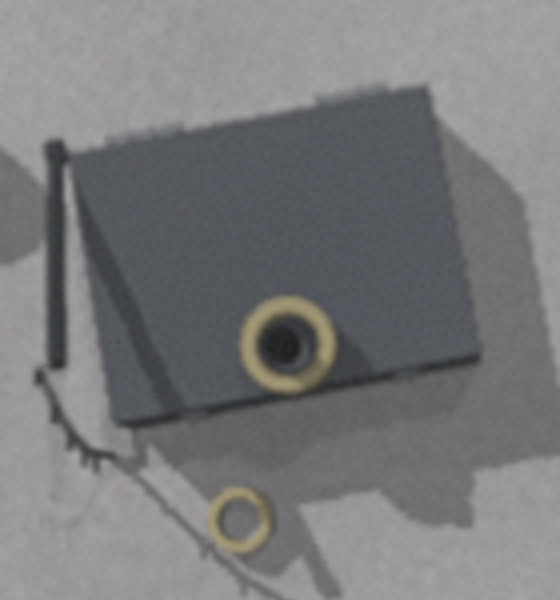

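```bash
cat > fit.py <<'E'
from h import *
top=shot("top");side=shot("side")
z=.0785
C=[[.09,.12,z],[.09,-.12,z],[-.09,-.12,z]]
tu=np.array([[72,157],[430,87],[480,353]])/4+[160,150]
su=np.array([[68,97],[335,70],[412,352]])/4+[220,200]
Cs=[[.09,-.12,z],[-.09,-.12,z],[-.09,.12,z]]
tip_t=np.array([57,365])/4+[160,150]; tip_s=np.array([383,240])/4+[220,200]
mid_s=np.array([230,321])/4+[220,200]
def res(v):
    c=v[:3];a=v[3]
    r=[(proj(top,case2w(c,C))-tu).ravel(),(proj(side,case2w(c,Cs))-su).ravel()]
    r.append((proj(top,lidpt(c,a,.185,.128,.004))[0]-tip_t)); r.append((proj(side,lidpt(c,a,.185,.128,.004))[0]-tip_s))
    return np.concatenate(r)
s=least_squares(res,[.57,.04,.17,.5]);print(s.x.round(4),s.fun.round(1))
np.save("fit.npy",s.x)
c,a=s.x[:3],s.x[3]
print("knob",lidpt(c,0,.155,0,.008),"hinge",lidpt(c,0,0,0,0))
for p,n in((top,"top"),(side,"side")):
    im=p["color"].copy()
    L=[[C[0],C[1],C[2],Cs[2],C[0]]]
    L=[proj(p,case2w(c,l)) for l in L]+[proj(p,[lidpt(c,a,d,.128,.004)[0] for d in(0,.185)])]
    kz=.0785
    L.append(proj(p,[lidpt(c,0,.155,0,.008+h)[0] for h in(0,.055)]))
    im=cv2.resize(im,None,fx=4,fy=4,interpolation=cv2.INTER_CUBIC)
    for l in L: cv2.polylines(im,[np.round(l*4+1.5).astype(np.int32)],False,(0,0,255),1)
    x,y=(160,150) if n=="top" else (220,200)
    cv2.imwrite(f"pics/{n}fit.png",im[y*4:y*4+600,x*4:x*4+720])
# roll: top view, ring centre; outer bounding circle at z top .1085
for uv in[(288/4+160,344/4+150)]: print("roll top centre",atz(top,[uv],.1085))
E
python3 fit.py
```

```text
[0.5593 0.0399 0.1692 0.5975] [-1.5 -2.2 -0.5 -1.3 -0.3  0.1 -0.1 -1.7  1.4 -1.1  2.  -1.2 -0.3  0.2
 -0.4  0.3]
knob [[0.49523435 0.02896152 0.0785    ]] hinge [[0.6480211 0.0550615 0.0705   ]]
roll top centre [[0.49567048 0.02529959 0.1085    ]]
```

Run:
```python
from h import *
p=shot("top");im=cv2.resize(p["color"][195:305,320:480],None,fx=5,fy=5,interpolation=cv2.INTER_CUBIC);cv2.imwrite("pics/tray.png",im)
```

```text
(no output)
```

View pics/sidefit.png

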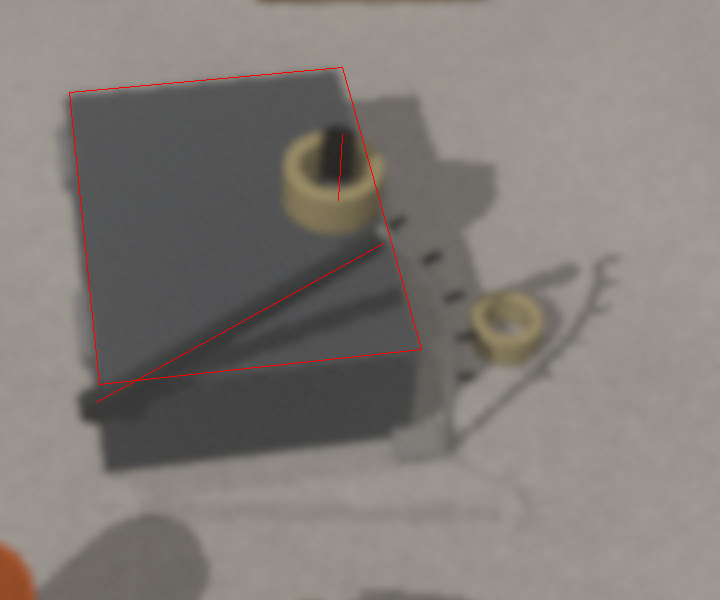

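View pics/topfit.png

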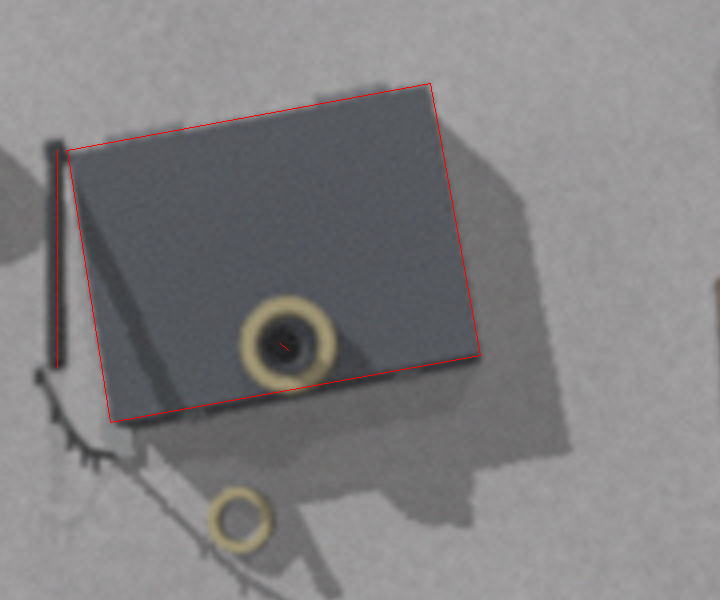

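View pics/tray.png

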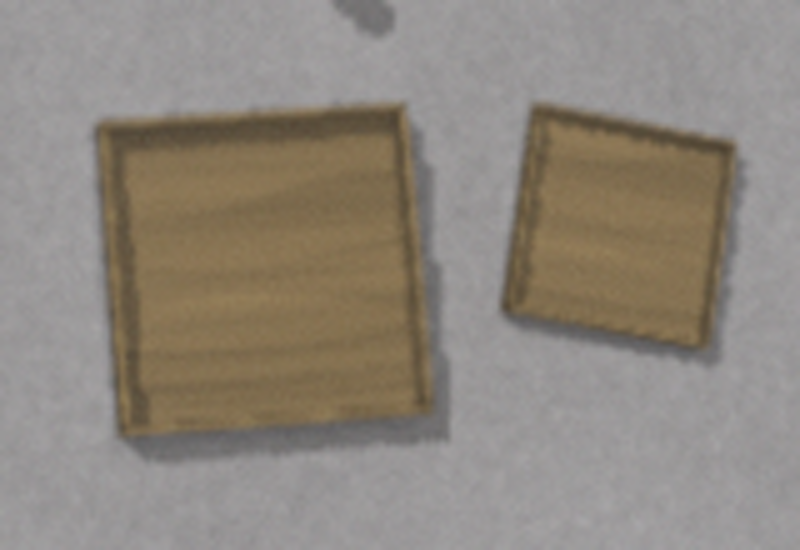

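The fit puts the knob at about (0.495, 0.028), the case yaw at about 9.7° and the pointer at about 0.60 rad. The roll I measured independently agrees. I'll move above the knob, clear of the arc, to get a close wrist view.

play_rows --deltas '[0.32,-0.64,0.2,0.78,1,0.32,-0.64,0.2,0.78,1,0.32,-0.64,0.2,0.78,1,0.32,-0.64,0.2,0.78,1,0.32,-0.64,0.2,0.78,1,0.32,-0.64,0.2,0.78,1,0.32,-0.64,0.2,0.78,1]'

```text
time: 2.0
tcp_pos: [0.3769, 0.2605, 0.2875]
tcp_rot: [[-0.986, -0.164, 0.004], [-0.164, 0.986, 0.0], [-0.004, -0.0, -1.0]]
force: [0.2, 0.5, -0.5]
opening: 1.001
```

play_rows --deltas '[0.28,-0.58,-0.03,0,1,0.28,-0.58,-0.03,0,1,0.28,-0.58,-0.03,0,1,0.28,-0.58,-0.03,0,1,0.28,-0.58,-0.03,0,1,0.28,-0.58,-0.03,0,1,0.28,-0.58,-0.03,0,1,0.28,-0.58,-0.03,0,1]'

```text
time: 2.8
tcp_pos: [0.4884, 0.0299, 0.2752]
tcp_rot: [[-0.986, -0.165, 0.003], [-0.164, 0.986, 0.001], [-0.003, 0.001, -1.0]]
force: [-0.3, -0.6, -0.1]
opening: 0.998
```

Run:
```python
from h import *
p=shot("wrist");np.save("w1.npy",p,allow_pickle=True);print(p["obs"]["tcp_pos"])
f=np.load("fit.npy");c,a=f[:3],f[3]
im=p["color"].copy()
cv2.imwrite("pics/w1.png",im)
print(proj(p,lidpt(c,0,.155,0,.063)),proj(p,lidpt(c,0,.155,0,.038)))
for th in["roll","lid","pointer"]:
  for m in masks_of(th,p)[:2]:
    ys,xs=np.nonzero(m["mask"]);print(th,m["conf"],m["rect"],xs.mean(),ys.mean())
```

```text
[0.48840978 0.0298678  0.27521453]
[[284.09553442 207.66534777]] [[284.21759089 202.16024086]]
roll 0.83 [259.9, 176.1, 51.8, 54.3] 285.0914166085136 202.66294487090022
roll 0.83 [313.7, 102.6, 33.3, 30.4] 329.5238805970149 115.75373134328358
lid 0.91 [190.0, 177.8, 193.9, 130.4] 287.5928016284234 242.76221317542561
pointer 0.81 [373.9, 224.6, 57.9, 88.8] 411.2027027027027 252.6283783783784
pointer 0.31 [41.9, 270.5, 43.8, 18.7] 63.28794642857143 279.77455357142856
```

View pics/w1.png

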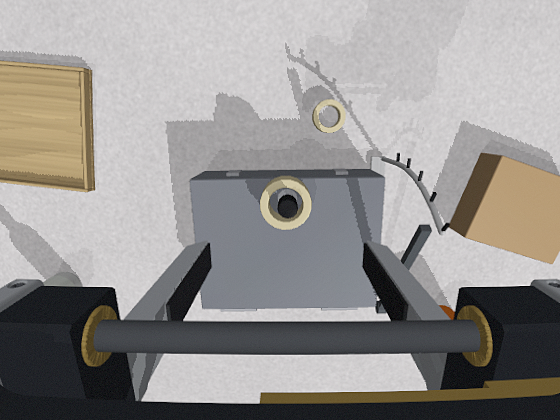

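Run:
```python
from h import *
p=np.load("w1.npy",allow_pickle=True).item()
print("knob",atz(p,[(288,206)],.1335),"roll",atz(p,[(285.3,202.8)],.1085))
print("lid fl fr",atz(p,[(190.5,179),(384,178.5)],.0785))
f=np.load("fit.npy");c=f[:3]
print("fit fl fr",case2w(c,[[-.09,-.12,.0785],[-.09,.12,.0785]]))
im=cv2.resize(p["color"][140:330,170:450],None,fx=2.8,fy=2.8,interpolation=cv2.INTER_CUBIC);cv2.imwrite("pics/w1z.png",im)
# tray in top
t=shot("top")
q=np.array([[97,123],[405,105],[433,412],[122,435]])/5+[320,195]
X=atz(t,q,.02);print("tray",X.round(3),X.mean(0))
q=np.array([[285,342]])/4+[160,150];print("knob top",atz(t,q,.1335))
```

```text
knob [[0.4927649  0.03273593 0.1335    ]] roll [[0.49576973 0.03029576 0.1085    ]]
lid fl fr [[ 0.49241799 -0.08710785  0.0785    ]
 [ 0.45318524  0.14488345  0.0785    ]]
fit fl fr [[ 0.49079776 -0.09353467  0.0785    ]
 [ 0.45038489  0.14303836  0.0785    ]]
tray [[ 0.544 -0.256  0.02 ]
 [ 0.551 -0.426  0.02 ]
 [ 0.385 -0.433  0.02 ]
 [ 0.377 -0.264  0.02 ]] [ 0.46434562 -0.34484542  0.02      ]
knob top [[0.49465721 0.02483112 0.1335    ]]
```

View pics/w1z.png

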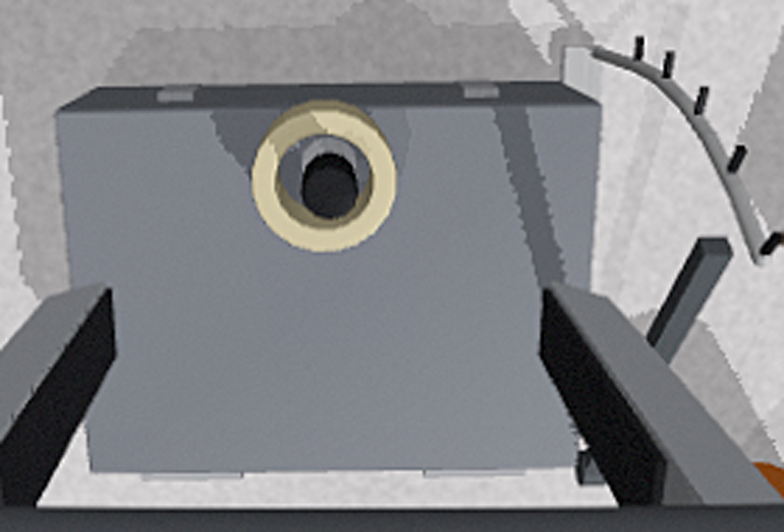

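play_rows --deltas '[0.018,0.002,-0.2,0,1,0.018,0.002,-0.3,0,1,0.018,0.002,-0.3,0,1,0.018,0.002,-0.3,0,1]' --force 20

```text
time: 3.45
tcp_pos: [0.4922, 0.032, 0.1519]
tcp_rot: [[-0.986, -0.167, -0.004], [-0.167, 0.986, 0.002], [0.004, 0.002, -1.0]]
force: [-0.0, -0.4, -0.2]
opening: 0.999
```

Run:
```python
from h import *
p=shot("wrist");np.save("w2.npy",p,allow_pickle=True);o=p["obs"];print(o["tcp_pos"],o["qpos"])
cv2.imwrite("pics/w2.png",p["color"])
T=np.array(o["tcp_rot"]);print(proj(p,[o["tcp_pos"]+T@[0,0,-.0] - np.array([0,0,o["tcp_pos"][2]-z]) for z in(.1335,.1085)]))
```

```text
[0.49215812 0.03199994 0.1518631 ] [-1.11493916e-01  8.79683670e-02  1.79332833e+00  1.10544067e-03
  1.26436475e+00 -1.85089817e+00]
[[286.02392802 244.21396646]
 [285.96780339 232.34963448]]
```

View pics/w2.png

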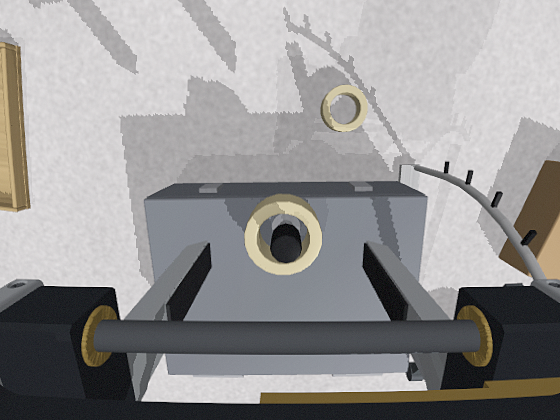

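Wrist view: roll top centre is at about (283,235), knob top at (288,243), and the fingers straddle both. I'll descend and grip.

play_rows --deltas '[0.008,-0.004,-0.1,0,1,0.008,-0.004,-0.16,0,1,0.008,-0.004,-0.174,0,1,0.008,-0.004,-0.174,0,1,0.008,-0.004,-0.174,0,1]' --force 20

```text
time: 4.0
tcp_pos: [0.4997, 0.0299, 0.0874]
tcp_rot: [[-0.986, -0.168, 0.006], [-0.168, 0.986, 0.0], [-0.006, -0.001, -1.0]]
force: [-0.0, -0.1, 0.1]
opening: 1.001
```

play_rows --deltas '[-0.008,0.0,-0.012,0,1,-0.008,0.0,-0.012,0,1]'

```text
time: 4.2
tcp_pos: [0.4971, 0.0299, 0.0837]
tcp_rot: [[-0.986, -0.168, 0.008], [-0.168, 0.986, 0.0], [-0.008, -0.001, -1.0]]
force: [0.1, -0.1, -0.3]
opening: 1.001
```

play_rows --deltas '[-0.005,0,0,0,0.4,-0.005,0,0,0,0.4,-0.005,0,0,0,0.4,-0.005,0,0,0,0.4,-0.005,0,0,0,0.4,-0.005,0,0,0,0.4,-0.005,0,0,0,0.4,-0.005,0,0,0,0.4]' --force 20

```text
time: 5.0
tcp_pos: [0.4951, 0.0299, 0.0837]
tcp_rot: [[-0.986, -0.168, 0.008], [-0.168, 0.986, 0.0], [-0.008, -0.001, -1.0]]
force: [-0.1, 0.7, 0.5]
opening: 0.635
```

Opening is 59.7 mm, which matches the 60 mm roll. Lifting straight up.

play_rows --deltas '[0,0,0.05,0,0.4,0,0,0.12,0,0.4,0,0,0.2,0,0.4,0,0,0.28,0,0.4,0,0,0.3,0,0.4,0,0,0.3,0,0.4]' --force 20

```text
time: 5.6
tcp_pos: [0.496, 0.0298, 0.2047]
tcp_rot: [[-0.986, -0.168, 0.011], [-0.168, 0.986, -0.0], [-0.01, -0.002, -1.0]]
force: [0.2, 0.3, -2.0]
opening: 0.636
```

Run:
```python
from h import *
p=shot("side");cv2.imwrite("pics/s2.png",p["color"]);print(get_obs()["tcp_pos"])
```

```text
[0.49478714 0.02993176 0.20291351]
```

View pics/s2.png

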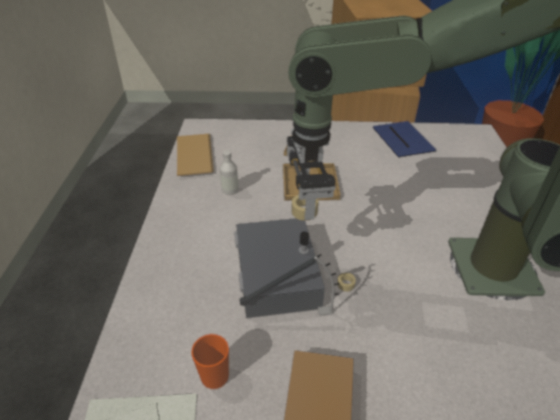

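Roll is held clear above the knob, at (304,208) in the picture. Moving to the tray.

play_rows --deltas '[-0.08,-0.94,-0.05,-0.2,0.4,-0.08,-0.94,-0.05,-0.2,0.4,-0.08,-0.94,-0.05,-0.2,0.4,-0.08,-0.94,-0.05,-0.2,0.4,-0.08,-0.94,-0.05,-0.2,0.4,-0.08,-0.94,-0.05,-0.2,0.4,-0.08,-0.94,-0.05,-0.2,0.4,-0.08,-0.94,-0.05,-0.2,0.4,-0.08,-0.94,-0.1,-0.2,0.4,-0.08,-0.94,-0.2,-0.2,0.4,-0.08,-0.94,-0.25,-0.2,0.4,-0.08,-0.94,-0.25,-0.2,0.4]'

```text
time: 6.85
tcp_pos: [0.4585, -0.3421, 0.0959]
tcp_rot: [[-1.0, -0.011, -0.003], [-0.011, 1.0, 0.009], [0.003, 0.009, -1.0]]
force: [-1.3, 0.2, -0.7]
opening: 0.633
```

Run:
```python
from h import *
p=shot("wrist");cv2.imwrite("pics/w3.png",p["color"]);o=p["obs"];print(o["tcp_pos"],o["opening"],o["qpos"],o["force"])
```

```text
[ 0.45851871 -0.34209502  0.0958509 ] 0.6329988542840663 [-0.7949185   0.31751953  1.64400199  0.00476061  1.18842396 -2.3783693 ] [-1.26066513  0.18290901 -0.74487049]
```

View pics/w3.png

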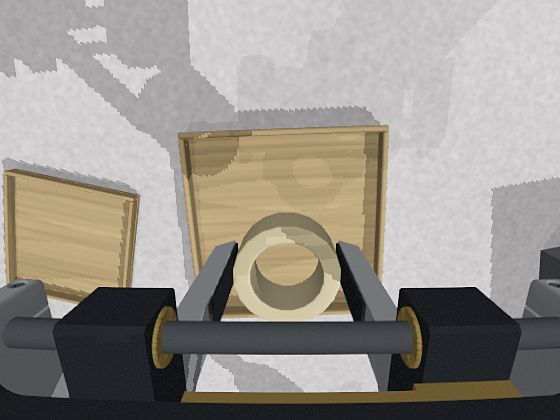

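Run:
```python
from h import *
p={**shot("wrist")};o=p["obs"];print(o["tcp_pos"],o["tcp_rot"][:,2])
print(atz(p,[(182,135),(388,127),(383,316)],.02))
```

```text
[ 0.46023683 -0.34366327  0.09869885] [ 9.92072995e-04  5.29575498e-03 -9.99985485e-01]
[[ 0.39067589 -0.42782832  0.02      ]
 [ 0.38259966 -0.26217591  0.02      ]
 [ 0.55574761 -0.25002617  0.02      ]]
```

play_rows --deltas '[0.02,0.01,-0.1,0,0.4,0.02,0.01,-0.16,0,0.4,0.02,0.01,-0.19,0,0.4,0.02,0.01,-0.208,0,0.4,0.02,0.01,-0.212,0,0.4,0.02,0.01,-0.212,0,0.4,0.02,0.01,-0.212,0,0.4]'

```text
time: 7.65
tcp_pos: [0.4707, -0.3421, 0.0177]
tcp_rot: [[-1.0, -0.011, 0.006], [-0.011, 1.0, -0.0], [-0.006, -0.0, -1.0]]
force: [-0.0, -0.4, -0.6]
opening: 0.636
```

play_rows --deltas '[0,0,-0.01,0,0.4,0,0,-0.016,0,0.4,0,0,-0.018,0,0.4,0,0,-0.018,0,0.4]'

```text
time: 8.05
tcp_pos: [0.4706, -0.342, 0.0105]
tcp_rot: [[-1.0, -0.011, 0.006], [-0.011, 1.0, -0.0], [-0.006, -0.0, -1.0]]
force: [0.4, 0.4, -0.5]
opening: 0.635
```

play_rows --deltas '[0,0,-0.003,0,0.4,0,0,-0.003,0,0.4]'

```text
time: 8.25
tcp_pos: [0.4707, -0.3421, 0.0105]
tcp_rot: [[-1.0, -0.011, 0.006], [-0.011, 1.0, -0.0], [-0.006, -0.0, -1.0]]
force: [-1.6, 2.5, 6.8]
opening: 0.635
```

Contact at 6.8 N upward, at the expected height. Releasing gently and retreating.

play_rows --deltas '[0,0,0.002,0,0.7,0,0,0.002,0,0.78,0,0,0.002,0,0.88,0,0,0.002,0,0.9,0,0,0.05,0,0.9,0,0,0.15,0,0.9,0,0,0.28,0,0.9,0,0,0.4,0,0.9,0,0,0.5,0,0.9]'

```text
time: 9.15
tcp_pos: [0.4712, -0.3425, 0.2136]
tcp_rot: [[-1.0, -0.011, 0.008], [-0.011, 1.0, -0.002], [-0.008, -0.002, -1.0]]
force: [-0.6, -0.4, -0.1]
opening: 0.901
```

Run:
```python
from h import *
p=shot("wrist");cv2.imwrite("pics/w4.png",p["color"]);o=p["obs"];print(o["tcp_pos"],o["opening"])
```

```text
[ 0.47115053 -0.34248887  0.21356664] 0.9014707711988063
```

View pics/w4.png

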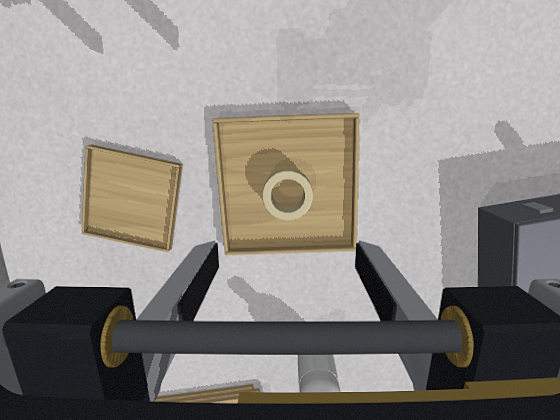

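The roll lies flat in the large tray, at (288,194). Returning to the knob.

play_rows --deltas '[0.057,0.94,0.02,0.21,0.6,0.057,0.94,0.02,0.21,0.6,0.057,0.94,0.02,0.21,0.6,0.057,0.94,0.02,0.21,0.6,0.057,0.94,0.02,0.21,0.6,0.057,0.94,0.02,0.21,0.6,0.057,0.94,0.02,0.21,0.6,0.057,0.94,0.02,0.21,0.6,0.057,0.94,-0.08,0.21,0.6,0.057,0.94,-0.14,0.21,0.6,0.057,0.94,-0.14,0.21,0.6,0.057,0.94,-0.14,0.21,0.6]'

```text
time: 10.4
tcp_pos: [0.4969, 0.0305, 0.1653]
tcp_rot: [[-0.984, -0.176, 0.018], [-0.176, 0.984, -0.008], [-0.016, -0.011, -1.0]]
force: [0.2, 0.9, 1.1]
opening: 0.597
```

Run:
```python
from h import *
p=shot("wrist");np.save("w5.npy",p,allow_pickle=True);cv2.imwrite("pics/w5.png",p["color"]);o=p["obs"];print(o["tcp_pos"],o["tcp_rot"],o["opening"])
s=shot("side");cv2.imwrite("pics/s5.png",s["color"])
print(np.arctan2(-o["tcp_rot"][0,1],o["tcp_rot"][1,1]))
q=o["tcp_pos"].copy();q[2]=.1335;print(proj(p,[q]))
```

```text
[0.49693662 0.03048758 0.1653434 ] [[-0.98430841 -0.17555577  0.01780814]
 [-0.17571845  0.98440787 -0.00801124]
 [-0.01612405 -0.01101475 -0.99980933]] 0.5967075011928141
0.1764810953749503
[[286.57974544 236.67030002]]
```

View pics/w5.png

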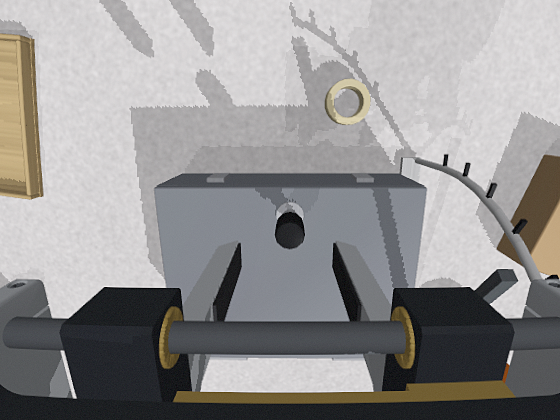

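View pics/s5.png

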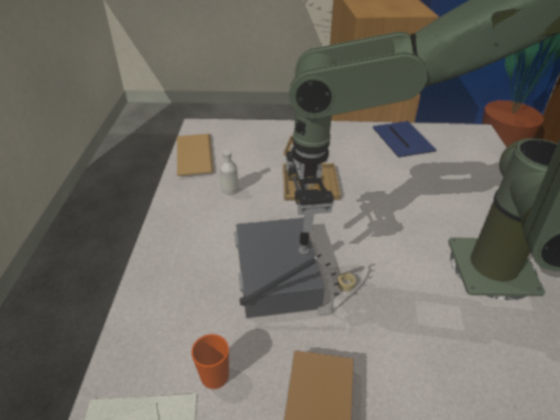

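play_rows --deltas '[-0.004,0.006,-0.08,-0.01,0.6,-0.004,0.006,-0.14,-0.01,0.6,-0.004,0.006,-0.165,-0.01,0.6,-0.004,0.006,-0.165,-0.01,0.6,-0.004,0.006,-0.165,-0.01,0.6,-0.004,0.006,-0.165,-0.01,0.6]' --force 35

```text
time: 11.1
tcp_pos: [0.4984, 0.0323, 0.1029]
tcp_rot: [[-0.986, -0.167, 0.025], [-0.167, 0.986, -0.009], [-0.023, -0.013, -1.0]]
force: [0.1, 0.1, 0.1]
opening: 0.602
```

play_rows --deltas '[-0.008,0.001,-0.008,0,0.5,-0.008,0.001,-0.008,0,0.3,-0.008,0.001,-0.008,0,0.15,-0.008,0.001,-0.008,0,0.1,-0.008,0.001,-0.008,0,0.1,-0.008,0.001,-0.008,0,0.1,-0.008,0.001,-0.008,0,0.1,-0.008,0.001,-0.008,0,0.1]' --force 35

```text
time: 11.9
tcp_pos: [0.4955, 0.0317, 0.0998]
tcp_rot: [[-0.986, -0.167, 0.025], [-0.167, 0.986, -0.011], [-0.023, -0.015, -1.0]]
force: [-1.0, -5.1, -0.0]
opening: 0.229
```

Run:
```python
from h import *
p=shot("wrist");cv2.imwrite("pics/w6.png",p["color"]);o=p["obs"];print(o["tcp_pos"],o["tcp_rot"],o["opening"]*94,o["force"])
```

```text
[0.4954546  0.03173115 0.09976826] [[-0.98563387 -0.16699313  0.02528166]
 [-0.16729943  0.98585007 -0.01051372]
 [-0.0231682  -0.01459228 -0.99962508]] 21.508988467350214 [-1.03800729 -5.08263673 -0.02921172]
```

View pics/w6.png

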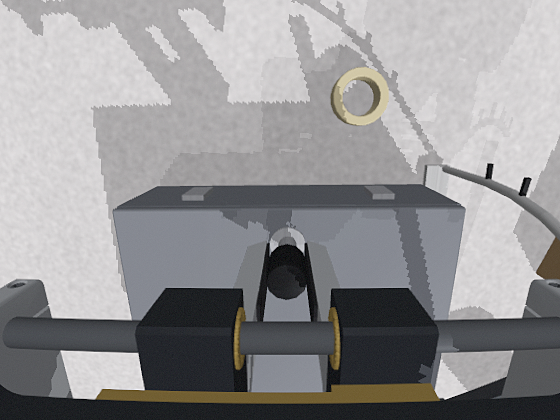

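Knob is gripped (opening 21.5 mm; wrist view shows it between the pads at (287,270)). Next I'll work out the lift arc.

```bash
cat > arc.py <<'E'
import numpy as np,sys
a0=float(sys.argv[1]);h=.0483;yaw=.168
P=lambda a:np.array([-(.155*np.cos(a)-h*np.sin(a)),.155*np.sin(a)+h*np.cos(a)])
for a in map(float,sys.argv[2:]):
    d=P(a)-P(a0);print(a,np.round(np.array([d[0]*np.cos(yaw),d[0]*np.sin(yaw),d[1]])/.4,3))
E
python3 arc.py 0 .05 .1 .15 .2 .25 .3 .35 .4 .45 .5
```

```text
0.05 [0.006 0.001 0.019]
0.1 [0.014 0.002 0.038]
0.15 [0.022 0.004 0.057]
0.2 [0.031 0.005 0.075]
0.25 [0.041 0.007 0.092]
0.3 [0.052 0.009 0.109]
0.35 [0.064 0.011 0.126]
0.4 [0.077 0.013 0.141]
0.45 [0.09  0.015 0.157]
0.5 [0.104 0.018 0.171]
```

play_rows --deltas '[0.006,0.001,0.019,0,0.1,0.014,0.002,0.038,0,0.1,0.022,0.004,0.057,0,0.1,0.031,0.005,0.075,0,0.1,0.041,0.007,0.092,0,0.1,0.052,0.009,0.109,0,0.1,0.052,0.009,0.109,0,0.1]' --force 35

```text
time: 12.65
tcp_pos: [0.516, 0.0355, 0.1438]
tcp_rot: [[-0.986, -0.167, 0.024], [-0.167, 0.986, -0.01], [-0.022, -0.014, -1.0]]
force: [-1.0, -3.7, -9.1]
opening: 0.226
```

```bash
python3 arc.py .3 .35 .4 .45 .5 .55
```

```text
0.35 [0.012 0.002 0.016]
0.4 [0.024 0.004 0.032]
0.45 [0.038 0.006 0.047]
0.5 [0.052 0.009 0.062]
0.55 [0.066 0.011 0.076]
```

play_rows --deltas '[0.012,0.002,0.016,0,0.1,0.024,0.004,0.032,0,0.1,0.038,0.006,0.047,0,0.1,0.052,0.009,0.062,0,0.1,0.066,0.011,0.076,0,0.1,0.066,0.011,0.076,0,0.1,0.066,0.011,0.076,0,0.1]'

```text
time: 13.35
tcp_pos: [0.5426, 0.0402, 0.1742]
tcp_rot: [[-0.986, -0.167, 0.024], [-0.168, 0.986, -0.01], [-0.022, -0.014, -1.0]]
force: [-0.6, -1.4, -12.4]
opening: 0.228
```

Run:
```python
from h import *
for n in("side","top","wrist"):
    p=shot(n);np.save(n+"7.npy",p,allow_pickle=True);cv2.imwrite(f"pics/{n}7.png",p["color"])
    if n=="side": cv2.imwrite("pics/side7z.png",cv2.resize(p["color"][200:330,220:400],None,fx=4.4,fy=4.4,interpolation=cv2.INTER_CUBIC))
    if n=="top": cv2.imwrite("pics/top7z.png",cv2.resize(p["color"][150:290,160:300],None,fx=4.2,fy=4.2,interpolation=cv2.INTER_CUBIC))
o=p["obs"];print(o["tcp_pos"],o["force"],o["opening"])
```

```text
[0.54248789 0.04016216 0.17407046] [  0.91554028  -1.79028008 -13.15314408] 0.22718086110699132
```

View pics/side7z.png

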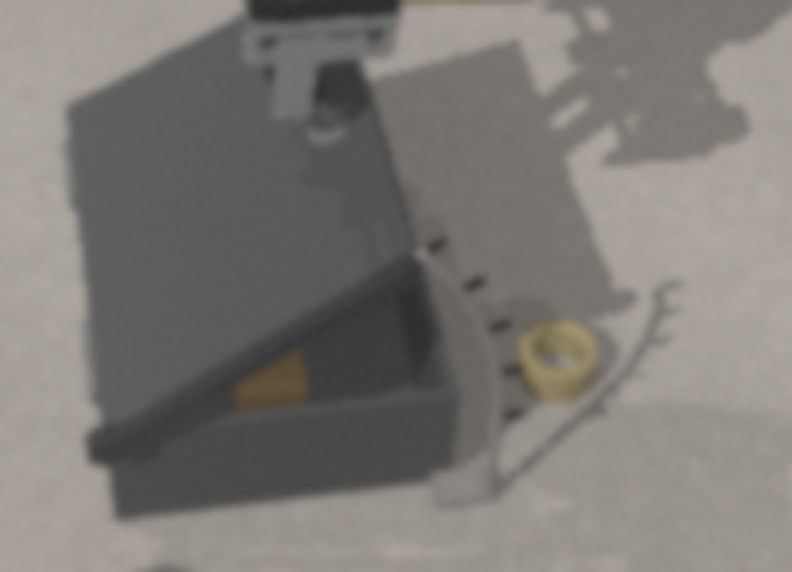

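View pics/top7z.png

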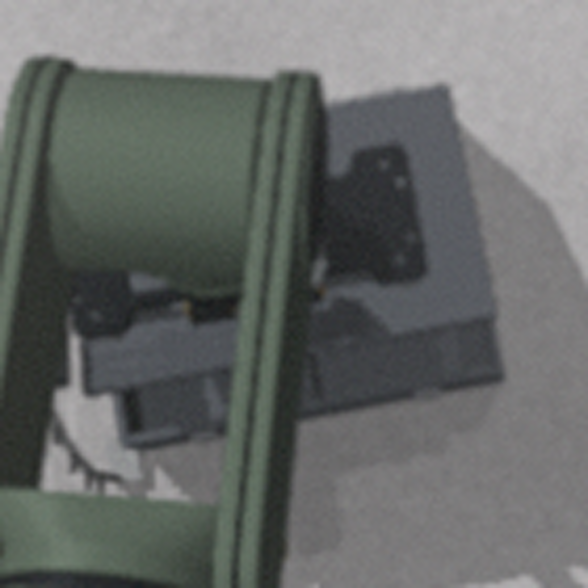

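View pics/wrist7.png

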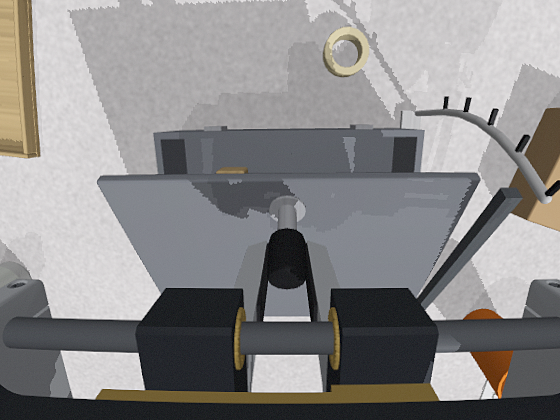

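Run:
```python
from h import *
p=np.load("wrist7.npy",allow_pickle=True).item()
cv2.imwrite("pics/w7z.png",cv2.resize(p["color"][160:320,400:560],None,fx=3.7,fy=3.7,interpolation=cv2.INTER_CUBIC))
cv2.imwrite("pics/w7zl.png",cv2.resize(p["color"][160:320,80:240],None,fx=3.7,fy=3.7,interpolation=cv2.INTER_CUBIC))
```

```text
(no output)
```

View pics/w7z.png

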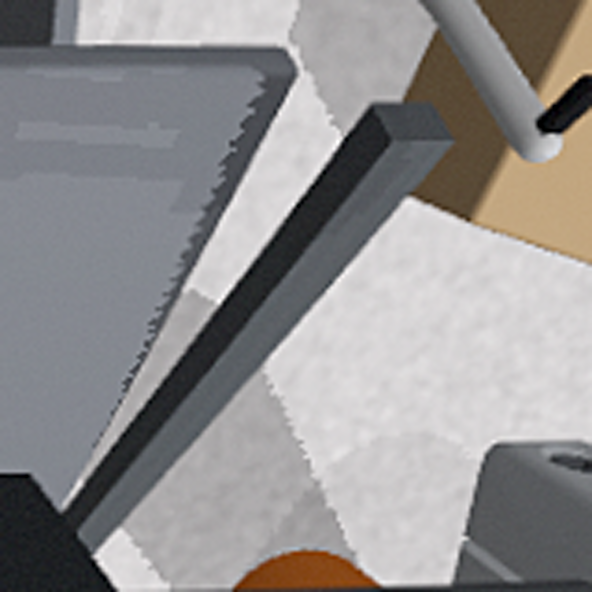

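View pics/w7zl.png

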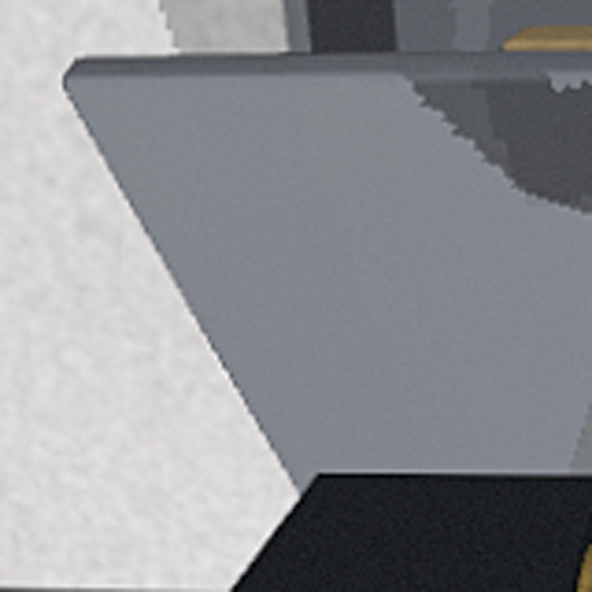

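```bash
cat > fit2.py <<'E'
from h import *
w1=np.load("w1.npy",allow_pickle=True).item();w7=np.load("wrist7.npy",allow_pickle=True).item()
z=.0785
O=[] # (img, lidtype, d,y,h, uv)
A=lambda zz,s,o:np.array(zz)/s+o
for (d,y),q in zip([(.18,-.12),(.18,.12),(0,-.12),(0,.12)],[(57,112),(602,106),(90,470),(582,468)]):
    O.append((w1,0,d,y,.008,A(q,2.8,(170,140))))
for q,y,h in[((375,103),.123,0),((435,103),.133,0),((388,140),.123,.008),((452,140),.133,.008)]:
    O.append((w7,2,.185,y,h,A(q,3.7,(400,160))))
O.append((w7,1,.18,.12,.008,A((299,70),3.7,(400,160))));O.append((w7,1,.18,.12,0,A((291,47),3.7,(400,160))))
O.append((w7,1,.18,-.12,.008,A((64,86),3.7,(80,160))));O.append((w7,1,.18,-.12,0,A((74,60),3.7,(80,160))))
for q,y,h in[((697,256),.123,.008),((728,257),.133,.008)]: O.append((w1,2,.185,y,h,A(q,2.8,(170,140))))
def res(v,full=True):
    c=v[:3];ang=[0,v[4],v[3]];r=[]
    for p,k,d,y,h,uv in O:
        q=dict(p);H=np.array(p["hand_eye"]).copy();H[:3,3]+=v[5:8];H[:3,:3]=H[:3,:3]@cv2.Rodrigues(v[8:11])[0];q["hand_eye"]=H
        r.append(proj(q,lidpt(c,ang[k],d,y,h))[0]-uv)
    r=np.concatenate(r)
    return np.concatenate([r,v[5:8]/.001,v[8:11]/.004]) if full else r
s=least_squares(res,[.559,.04,.168,.6,.55]+[0]*6)
J=s.jac;C=np.linalg.inv(J.T@J)
print(s.x.round(4));print(res(s.x,False).reshape(-1,2).round(1).tolist());print("std ap,al",np.sqrt(np.diag(C))[3:5],"diff",s.x[3]-s.x[4],np.sqrt(C[3,3]+C[4,4]-2*C[3,4]))
print(lidpt(s.x[:3],s.x[4],.155,0,.048),"grasp",w7["obs"]["tcp_pos"]-.019*w7["obs"]["tcp_rot"][:,2])
E
python3 fit2.py
```

```text
[ 5.614e-01  4.500e-02  1.836e-01  6.163e-01  5.068e-01  0.000e+00
  0.000e+00 -9.000e-04 -8.000e-04 -3.000e-04 -2.900e-03]
[[-1.5, 0.0], [0.7, -1.0], [-0.0, 1.8], [-1.4, -0.0], [-1.7, 0.1], [-1.5, 0.1], [0.6, 0.6], [0.1, 0.5], [2.0, 0.7], [-1.3, -1.2], [-1.4, 0.4], [1.3, -0.7], [2.4, -0.4], [1.9, -1.0]]
std ap,al [0.00479825 0.00512196] diff 0.10952442800408169 0.0032718430392079116
[[0.53952788 0.0409869  0.18769716]] grasp [0.54202744 0.04035024 0.19306395]
```

```bash
cat > ov.py <<'E'
from h import *
import sys
# usage: img out al ap [case]
p=np.load(sys.argv[1],allow_pickle=True).item();al,ap=float(sys.argv[3]),float(sys.argv[4])
c=np.array(eval(sys.argv[5])) if len(sys.argv)>5 else np.load("fit.npy")[:3]
s=5;im=cv2.resize(p["color"],None,fx=s,fy=s,interpolation=cv2.INTER_CUBIC)
def dr(P,col):
    u=proj(p,np.array(P).reshape(-1,3));cv2.polylines(im,[np.round(u*s+s/2-.5).astype(np.int32)],False,col,1)
def box(a,d0,d1,y0,y1,col):
    for h in(0,.008): dr([lidpt(c,a,d,y,h) for d,y in((d0,y0),(d1,y0),(d1,y1),(d0,y1),(d0,y0))],col)
box(al,0,.18,-.12,.12,(0,0,255));box(ap,0,.185,.123,.133,(0,255,0))
box(0,0,.18,-.12,.12,(255,120,0)) if 0 else None
x,y=(230,195);cv2.imwrite(sys.argv[2],im[y*s:y*s+600,x*s:x*s+560])
E
python3 ov.py side7.npy pics/ov1.png .553 .60; python3 ov.py side7.npy pics/ov2.png .507 .60
```

```text
(no output)
```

View pics/ov1.png

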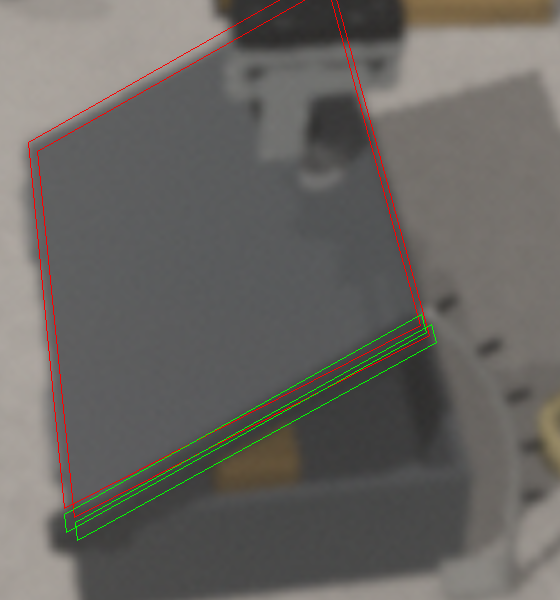

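View pics/ov2.png

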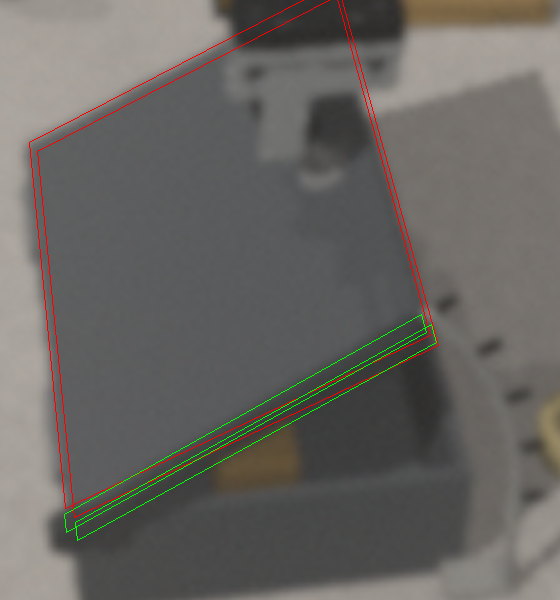

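```bash
cat > ovw.py <<'E'
from h import *
import sys
p=np.load(sys.argv[1],allow_pickle=True).item();al,ap=float(sys.argv[3]),float(sys.argv[4])
c=np.array(eval(sys.argv[5]))
x,y,w,hh,s=eval(sys.argv[6])
im=cv2.resize(p["color"],None,fx=s,fy=s,interpolation=cv2.INTER_CUBIC)
def dr(P,col):
    u=proj(p,np.array(P).reshape(-1,3));cv2.polylines(im,[np.round(u*s+s/2-.5).astype(np.int32)],False,col,1)
def box(a,d0,d1,y0,y1,col):
    for h in(0,.008): dr([lidpt(c,a,d,y,h) for d,y in((d0,y0),(d1,y0),(d1,y1),(d0,y1),(d0,y0))],col)
box(al,0,.18,-.12,.12,(0,0,255));box(ap,0,.185,.123,.133,(0,255,0))
for z in(0,.07): dr([case2w(c,[sx*.09,sy*.12,z]) for sx,sy in((1,1),(1,-1),(-1,-1),(-1,1),(1,1))],(255,0,0))
for t in range(0,50,10): dr([lidpt(c,np.radians(t),.192,.136,0),lidpt(c,np.radians(t),.205,.136,0)],(255,0,255))
cv2.imwrite(sys.argv[2],im[y*s:(y+hh)*s,x*s:(x+w)*s])
E
python3 ovw.py wrist7.npy pics/o7.png .553 .60 "[.560,.043,.170]" "(80,90,480,250,1.66)" 2>/dev/null || sed -i 's/im\[y\*s:(y+hh)\*s,x\*s:(x+w)\*s\]/im[int(y*s):int((y+hh)*s),int(x*s):int((x+w)*s)]/' ovw.py
python3 ovw.py wrist7.npy pics/o7.png .553 .60 "[.560,.043,.170]" "(80,90,480,250,1.66)"
python3 ovw.py w1.npy pics/o1.png 0 .60 "[.560,.043,.170]" "(180,130,280,200,2.8)"
```

```text
(no output)
```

View pics/o7.png

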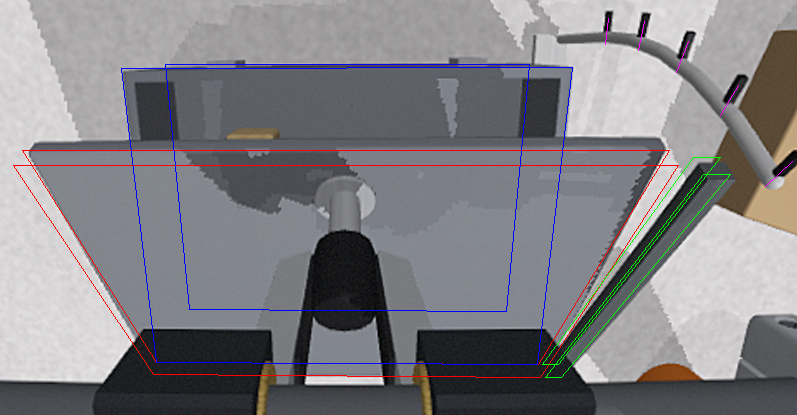

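View pics/o1.png

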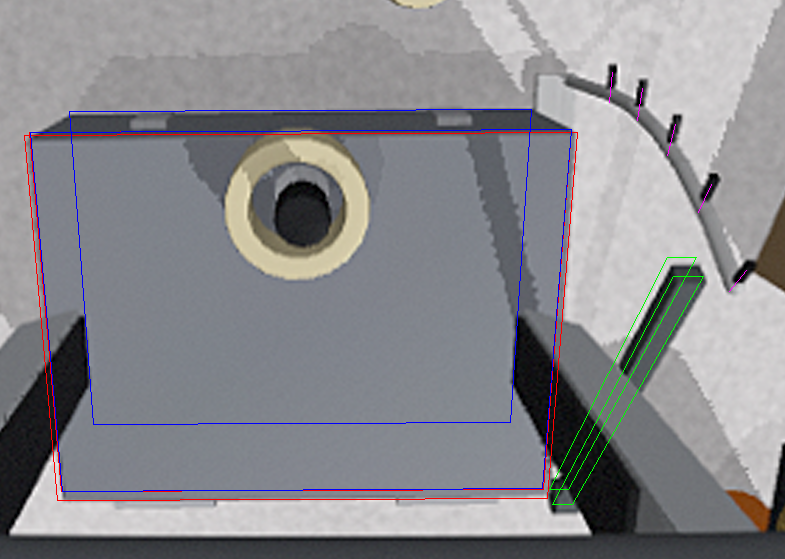

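The wrist overlay shows the case pose and the 0–40° ticks matching well. The lid sits about 0.05 rad lower than the tool's motion implies, so the grip probably slid a little along the knob. I'll grip harder and check that it's stable.

play_rows --deltas '[0,0,0,0,0,0,0,0,0,0,0,0,0,0,0,0,0,0,0,0]' --force 58

```text
time: 13.9
tcp_pos: [0.5424, 0.0402, 0.174]
tcp_rot: [[-0.986, -0.167, 0.024], [-0.167, 0.986, -0.01], [-0.022, -0.014, -1.0]]
force: [0.3, -2.1, -12.4]
opening: 0.221
```

Run:
```python
from h import *
p=shot("wrist");np.save("w8.npy",p,allow_pickle=True);o=p["obs"];print(o["tcp_pos"],o["force"],o["opening"]*94)
q=np.load("wrist7.npy",allow_pickle=True).item()
cv2.imwrite("pics/w78.png",np.hstack([cv2.resize(a["color"][150:310,200:380],None,fx=2.2,fy=2.2,interpolation=cv2.INTER_CUBIC) for a in(q,p)]))
```

```text
[0.54239278 0.04017946 0.17397533] [  0.27860949  -2.0732019  -12.42806609] 20.76302731881817
```

View pics/w78.png

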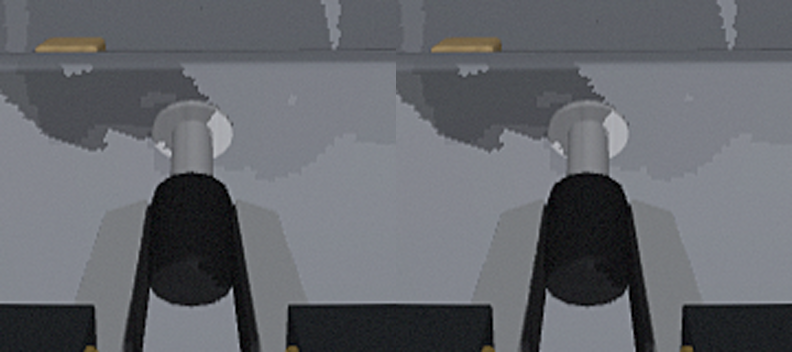

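```bash
sed -i 's/h=.0483/h=.0541/' arc.py; python3 arc.py .507 .54 .58 .61
```

```text
0.54 [0.01  0.002 0.009]
0.58 [0.023 0.004 0.019]
0.61 [0.032 0.006 0.026]
```

play_rows --deltas '[0.01,0.002,0.009,0,0,0.023,0.004,0.019,0,0,0.032,0.006,0.026,0,0,0.032,0.006,0.026,0,0,0.032,0.006,0.026,0,0,0.032,0.006,0.026,0,0]' --force 58

```text
time: 14.55
tcp_pos: [0.5551, 0.0425, 0.1841]
tcp_rot: [[-0.986, -0.167, 0.024], [-0.168, 0.986, -0.01], [-0.022, -0.014, -1.0]]
force: [0.0, -4.0, -16.6]
opening: 0.223
```

Run:
```python
from h import *
p=shot("wrist");np.save("w9.npy",p,allow_pickle=True);cv2.imwrite("pics/w9.png",p["color"])
o=p["obs"];print(o["tcp_pos"],o["force"],o["opening"]*94)
cv2.imwrite("pics/w9r.png",cv2.resize(p["color"][160:320,400:560],None,fx=3.7,fy=3.7,interpolation=cv2.INTER_CUBIC))
cv2.imwrite("pics/w9l.png",cv2.resize(p["color"][160:320,80:240],None,fx=3.7,fy=3.7,interpolation=cv2.INTER_CUBIC))
p=shot("side");np.save("s9.npy",p,allow_pickle=True);cv2.imwrite("pics/s9z.png",cv2.resize(p["color"][200:330,220:400],None,fx=4.4,fy=4.4,interpolation=cv2.INTER_CUBIC))
```

```text
[0.55511455 0.04248333 0.18408657] [ 1.31539929e-02 -4.01031044e+00 -1.65575580e+01] 20.98823292827897
```

View pics/w9.png

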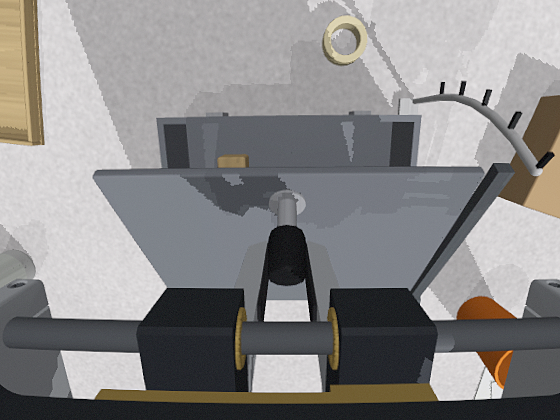

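View pics/w9r.png

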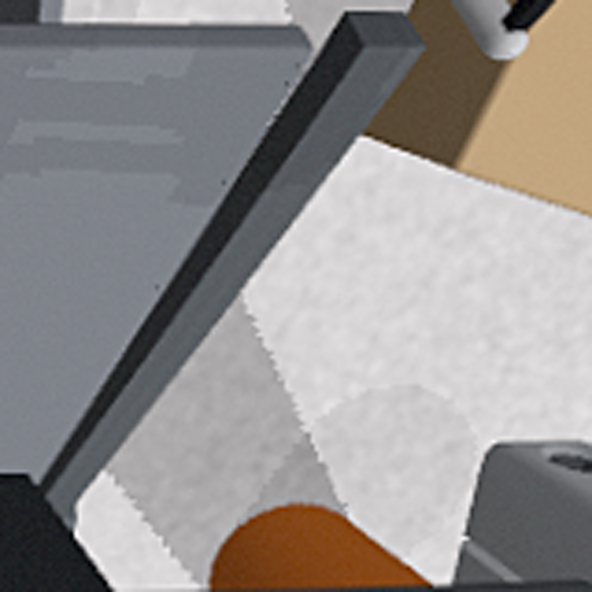

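View pics/w9l.png

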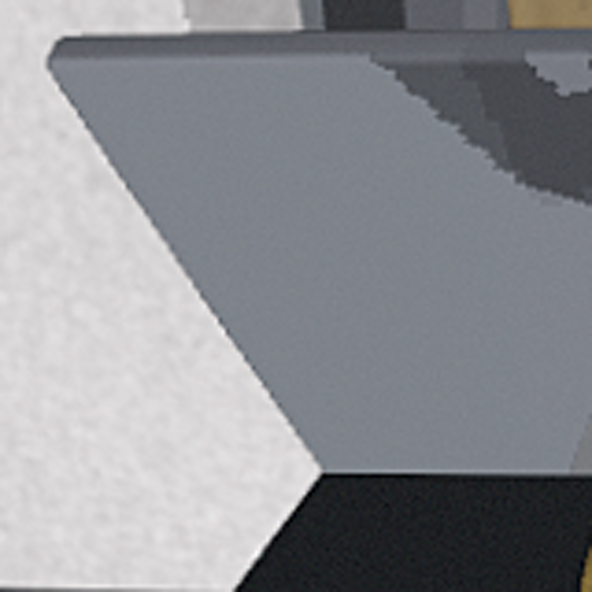

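View pics/s9z.png

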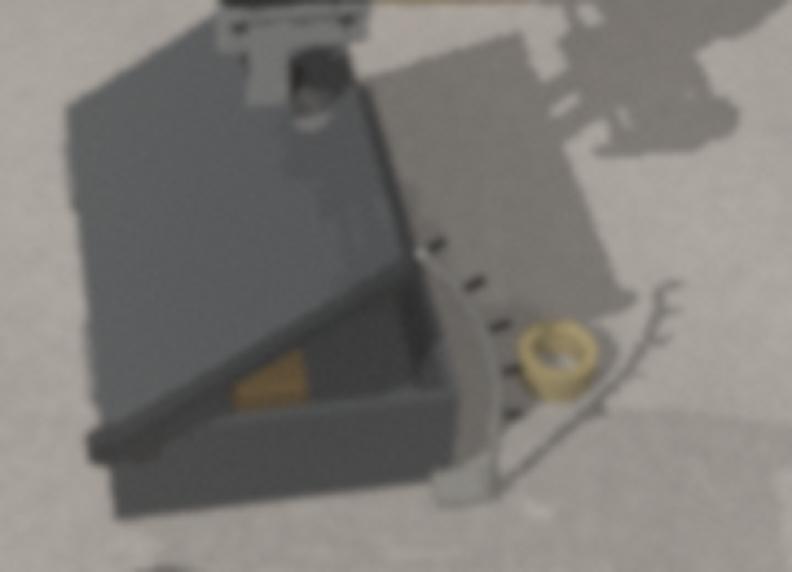

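```bash
cat > fit3.py <<'E'
from h import *
import sys
L=lambda f:np.load(f,allow_pickle=True).item()
w1,w7,w9=L("w1.npy"),L("wrist7.npy"),L("w9.npy")
A=lambda q,s,o:(np.array(q)+.5)/s+o-.5
O=[]
def add(p,k,d,y,h,q,s,o,w=1.): O.append((p,k,d,y,h,A(q,s,o),w))
for (d,y),q in zip([(.18,-.12),(.18,.12),(0,-.12),(0,.12)],[(57,112),(602,106),(90,470),(582,468)]): add(w1,0,d,y,.008,q,2.8,(170,140))
for q,y in[((697,256),.123),((728,257),.133)]: add(w1,2,.185,y,.008,q,2.8,(170,140))
R=(400,160);Lf=(80,160)
for p,k,pt,lt in [(w7,1,[(375,103),(435,103),(388,140),(452,140)],[(299,72),(291,47),(64,88),(74,60)]),
                  (w9,3,[(347,12),(407,12),(360,45),(425,45)],[(312,48),(304,25),(46,62),(58,38)])]:
    for q,(y,h) in zip(pt,[(.123,0),(.133,0),(.123,.008),(.133,.008)]): add(p,2,.185,y,h,q,3.7,R)
    add(p,k,.18,.12,.008,lt[0],3.7,R);add(p,k,.18,.12,0,lt[1],3.7,R);add(p,k,.18,-.12,.008,lt[2],3.7,Lf);add(p,k,.18,-.12,0,lt[3],3.7,Lf)
def cor(p,v):
    q=dict(p);H=np.array(p["hand_eye"]).copy();H[:3,3]+=v[6:9];H[:3,:3]=H[:3,:3]@cv2.Rodrigues(v[9:12])[0];q["hand_eye"]=H;return q
def res(v,full=True):
    c=v[:3];ang=[0,v[4],v[3],v[5]]
    r=np.concatenate([proj(cor(p,v),lidpt(c,ang[k],d,y,h))[0]-uv for p,k,d,y,h,uv,w in O])
    return np.concatenate([r,v[6:9]/.0015,v[9:12]/.005]) if full else r
s=least_squares(res,[.56,.043,.17,.6,.5,.6]+[0]*6,loss="soft_l1")
if __name__=="__main__":
    print(s.x.round(4))
    r=res(s.x,False).reshape(-1,2)
    for (p,k,d,y,h,uv,w),e in zip(O,r): print(k,d,y,h,uv.round(0),e.round(1))
    C=np.linalg.inv(s.jac.T@s.jac);print("diff w7",s.x[3]-s.x[4],"diff w9",s.x[3]-s.x[5],np.sqrt(C[3,3]+C[5,5]-2*C[3,5]))
    for p,a in((w7,s.x[4]),(w9,s.x[5])):print(lidpt(s.x[:3],a,.155,0,.048),p["obs"]["tcp_pos"]-.019*p["obs"]["tcp_rot"][:,2])
E
python3 fit3.py
```

```text
[ 5.607e-01  4.460e-02  1.834e-01  6.181e-01  5.112e-01  5.959e-01
  0.000e+00  0.000e+00 -1.200e-03  5.000e-04 -6.000e-04 -2.600e-03]
0 0.18 -0.12 0.008 [190. 180.] [-1.3  0. ]
0 0.18 0.12 0.008 [385. 178.] [ 0.9 -0.9]
0 0 -0.12 0.008 [202. 308.] [0.1 1.9]
0 0 0.12 0.008 [378. 307.] [-1.2  0.1]
2 0.185 0.123 0.008 [419. 231.] [ 2.6 -0.3]
2 0.185 0.133 0.008 [430. 231.] [ 2.1 -0.9]
2 0.185 0.123 0 [501. 187.] [-1.6 -0.1]
2 0.185 0.133 0 [517. 187.] [-1.3 -0.2]
2 0.185 0.123 0.008 [504. 197.] [0.7 0.4]
2 0.185 0.133 0.008 [522. 197.] [0.3 0.3]
1 0.18 0.12 0.008 [480. 179.] [2.5 0.5]
1 0.18 0.12 0 [478. 172.] [-0.8 -0.9]
1 0.18 -0.12 0.008 [ 97. 183.] [-1.8  0.2]
1 0.18 -0.12 0 [100. 176.] [ 0.8 -0.4]
2 0.185 0.123 0 [493. 163.] [-0.9 -0. ]
2 0.185 0.133 0 [510. 163.] [-1.2 -0. ]
2 0.185 0.123 0.008 [497. 172.] [1.1 0.5]
2 0.185 0.133 0.008 [514. 172.] [-0.1  0.5]
3 0.18 0.12 0.008 [484. 173.] [2.5 0.8]
3 0.18 0.12 0 [482. 166.] [-0.5 -2. ]
3 0.18 -0.12 0.008 [ 92. 176.] [-0.6  1.2]
3 0.18 -0.12 0 [ 95. 170.] [ 1.2 -1.2]
diff w7 0.10686734738569081 diff w9 0.02217956579820246 0.004518001227774158
[[0.53933641 0.04059785 0.18819804]] [0.54202744 0.04035024 0.19306395]
[[0.54951877 0.04248619 0.19722428]] [0.55466088 0.0426733  0.2030802 ]
```

Run:
```python
from h import *
for f,rows in(("w9.npy",(180,195,210,225,240,255)),("wrist7.npy",(205,215,225,240,255))):
    g=cv2.cvtColor(np.load(f,allow_pickle=True).item()["color"],cv2.COLOR_BGR2GRAY)
    for v in rows:
        u0=int(497-(v-172)*.62)-30 if f=="w9.npy" else int(504-(v-197)*.68)-34
        print(f,v,u0,g[v-1:v+2,u0:u0+56].mean(0).astype(int).tolist())
```

```text
w9.npy 180 462 [122, 122, 122, 121, 121, 121, 122, 123, 122, 122, 122, 122, 121, 122, 122, 123, 122, 125, 132, 118, 67, 37, 34, 38, 38, 36, 40, 39, 34, 32, 43, 72, 92, 90, 88, 88, 88, 89, 89, 90, 87, 87, 89, 92, 97, 98, 93, 84, 74, 74, 75, 75, 75, 75, 76, 74]
w9.npy 195 452 [122, 123, 121, 122, 121, 122, 122, 122, 121, 122, 121, 121, 121, 121, 121, 123, 122, 122, 127, 112, 61, 32, 35, 37, 36, 37, 39, 36, 36, 36, 53, 83, 92, 89, 87, 88, 88, 87, 89, 88, 88, 86, 87, 85, 90, 100, 83, 65, 69, 71, 74, 74, 74, 75, 74, 75]
w9.npy 210 443 [131, 132, 130, 131, 125, 123, 122, 123, 122, 122, 123, 122, 122, 121, 122, 122, 123, 112, 126, 90, 41, 32, 38, 38, 38, 40, 37, 37, 42, 71, 89, 91, 89, 88, 92, 94, 94, 95, 92, 92, 92, 88, 106, 158, 204, 218, 215, 211, 212, 214, 215, 214, 214, 211, 211, 208]
w9.npy 225 434 [131, 131, 131, 131, 131, 130, 130, 131, 131, 131, 130, 130, 131, 131, 131, 132, 134, 133, 111, 61, 38, 37, 40, 39, 35, 38, 38, 58, 88, 98, 95, 93, 93, 94, 95, 94, 94, 94, 91, 85, 116, 174, 215, 218, 216, 214, 212, 210, 211, 210, 212, 216, 220, 219, 218, 216]
w9.npy 240 424 [131, 130, 130, 
[... 1178 characters left out ...]
196, 133, 55, 30, 36, 39, 38, 38, 38, 36, 34, 35, 46, 69, 89, 95, 95, 94, 94, 95, 97, 97, 97, 95, 92, 92, 88, 104, 154, 209, 217, 210, 207, 209, 215]
wrist7.npy 240 440 [136, 136, 137, 137, 120, 105, 78, 92, 138, 173, 173, 165, 163, 165, 181, 184, 197, 199, 218, 231, 174, 79, 29, 33, 39, 39, 38, 40, 38, 38, 35, 45, 76, 95, 98, 93, 94, 94, 94, 95, 95, 95, 94, 93, 89, 103, 146, 194, 218, 218, 218, 217, 214, 213, 211, 211]
wrist7.npy 255 430 [137, 135, 134, 136, 136, 136, 138, 119, 99, 109, 144, 171, 167, 165, 167, 170, 172, 175, 165, 115, 58, 28, 36, 39, 39, 40, 39, 39, 35, 51, 73, 89, 96, 93, 92, 93, 93, 94, 95, 95, 92, 87, 107, 160, 205, 220, 213, 213, 213, 213, 214, 213, 212, 210, 209, 210]
```

```bash
cat > fit4.py <<'E'
from fit3 import *
E=[] # img,k,y,h,[(v,u)]
E+=[(w9,3,.12,.008,[(180,481.75),(195,471.6),(210,462.2),(225,452.6),(240,442.8),(255,433.2)]),
(w9,2,.123,.008,[(180,492.7),(195,482.35),(210,471.75),(225,461.2),(240,450.45),(255,439.75)]),
(w9,2,.133,.008,[(210,485.8),(225,474.7),(240,463.8),(255,451.5)]),
(w7,1,.12,.008,[(205,466.6),(215,461.2),(225,455.6),(240,447.5),(255,439.3)]),
(w7,2,.123,0,[(205,487),(215,479.3),(225,472.3),(240,460.5),(255,449.4)]),
(w7,2,.123,.008,[(205,499.8),(215,491.8),(225,483.8),(240,471.7),(255,459.6)]),
(w7,2,.133,.008,[(215,507.5),(225,499),(240,486),(255,472.8)])]
def ed(q,y):
    a,b=A(q[0],3.7,(80,160)),A(q[1],3.7,(80,160));return [(a[1],a[0]),(b[1],b[0])]
E+=[(w9,3,-.12,.008,ed([(70,97),(318,466)],0)),(w7,1,-.12,.008,ed([(85,125),(297,484)],0))]
def res4(v,full=True,pri=1.):
    c=v[:3];ang=[0,v[4],v[3],v[5]];r=[]
    for p,k,d,y,h,uv,w in O:
        e=proj(cor(p,v),lidpt(c,ang[k],d,y,h))[0]-uv
        if k in(1,3): e=e*[0,1]
        r.append(e)
    for p,k,y,h,L in E:
        u=proj(cor(p,v),[lidpt(c,ang[k],d,y,h) for d in np.linspace(.0,.185,12)])
        o=np.argsort(u[:,1]);L=np.array(L);r.append((np.interp(L[:,0],u[o,1],u[o,0])-L[:,1])*.7)
    r=np.concatenate(r)
    return np.concatenate([r,v[6:9]/.0015/pri,v[9:12]/.005/pri]) if full else r
for pri in(1.,3.):
    s4=least_squares(res4,s.x,loss="soft_l1",kwargs=dict(pri=pri))
    print(pri,s4.x.round(4));r=res4(s4.x,False);n=len(O)*2
    C=np.linalg.inv(s4.jac.T@s4.jac);print("diff w7",s4.x[3]-s4.x[4],"diff w9",s4.x[3]-s4.x[5],np.sqrt(C[3,3]+C[5,5]-2*C[3,5]))
print(r[:n].reshape(-1,2).round(1).tolist())
i=n
for e in E: m=len(e[4]);print(e[1:4],r[i:i+m].round(1));i+=m
E
python3 fit4.py
```

```text
1.0 [ 5.607e-01  4.530e-02  1.846e-01  6.206e-01  5.073e-01  5.940e-01
  0.000e+00  0.000e+00 -1.800e-03  3.000e-04  1.300e-03 -1.800e-03]
diff w7 0.11328593445967339 diff w9 0.026594348777289722 0.00281987245700496
3.0 [ 5.592e-01  4.570e-02  1.930e-01  6.253e-01  5.124e-01  5.988e-01
  3.000e-04  2.000e-04 -2.700e-03  3.300e-03  2.200e-03 -9.900e-03]
diff w7 0.11295837515691287 diff w9 0.02655494680240611 0.002827201916681204
[[-1.3, 0.2], [0.2, -1.1], [0.2, 1.9], [-1.5, -0.3], [2.1, 0.1], [1.6, -0.5], [-1.7, 0.1], [-1.5, -0.0], [0.6, 0.6], [0.1, 0.4], [0.0, -0.6], [-0.0, -1.9], [-0.0, -0.2], [0.0, -0.7], [-0.9, 0.2], [-1.2, 0.2], [1.1, 0.8], [-0.2, 0.8], [0.0, 0.1], [-0.0, -2.6], [0.0, 1.2], [0.0, -1.2]]
(3, 0.12, 0.008) [-0.2  0.3  0.3  0.3  0.5  0.4]
(2, 0.123, 0.008) [0.1 0.  0.1 0.1 0.1 0.1]
(2, 0.133, 0.008) [ 0.3  0.1 -0.4  0.1]
(1, 0.12, 0.008) [0.9 0.9 1.1 1.  1. ]
(2, 0.123, 0) [-0.4 -0.3 -0.6 -0.3 -0.5]
(2, 0.123, 0.008) [-0.2 -0.1 -0.1 -0.1 -0.1]
(2, 0.133, 0.008) [-0.1 -0.2 -0.2 -0.1]
(3, -0.12, 0.008) [-0.1  0.8]
(1, -0.12, 0.008) [-0.2 -0.3]
```

Two fits agree that the lid is about 0.027 rad below the pointer (0.594 against 0.621). Making a small further lift.

play_rows --deltas '[0.005,0.001,0.004,0,0,0.01,0.002,0.0075,0,0,0.01,0.002,0.0075,0,0,0.01,0.002,0.0075,0,0,0.01,0.002,0.0075,0,0]' --force 58

```text
time: 15.15
tcp_pos: [0.5592, 0.0432, 0.187]
tcp_rot: [[-0.986, -0.167, 0.024], [-0.167, 0.986, -0.01], [-0.022, -0.014, -1.0]]
force: [1.1, -3.9, -18.9]
opening: 0.22
```

Run:
```python
from h import *
p=shot("wrist");np.save("w10.npy",p,allow_pickle=True)
o=p["obs"];print(o["tcp_pos"],o["force"],o["opening"]*94)
cv2.imwrite("pics/w10r.png",cv2.resize(p["color"][150:310,400:560],None,fx=3.7,fy=3.7,interpolation=cv2.INTER_CUBIC))
cv2.imwrite("pics/w10l.png",cv2.resize(p["color"][150:310,80:240],None,fx=3.7,fy=3.7,interpolation=cv2.INTER_CUBIC))
g=cv2.cvtColor(p["color"],cv2.COLOR_BGR2GRAY)
for v in(180,195,210,225,240,255):
    u0=int(494-(v-172)*.62)-30;print(v,u0,g[v-1:v+2,u0:u0+56].mean(0).astype(int).tolist())
```

```text
[0.55917233 0.04318875 0.18695736] [  1.05776517  -3.91181403 -18.91506796] 20.652987202505226
180 459 [120, 120, 121, 120, 122, 120, 119, 121, 120, 119, 121, 119, 120, 121, 122, 120, 120, 122, 121, 122, 123, 123, 93, 53, 34, 33, 45, 71, 89, 91, 88, 88, 86, 89, 89, 89, 89, 89, 86, 89, 90, 92, 90, 81, 73, 74, 73, 75, 75, 77, 76, 76, 75, 75, 74, 74]
195 449 [120, 120, 120, 121, 121, 120, 121, 121, 119, 122, 119, 120, 120, 120, 121, 120, 121, 121, 121, 121, 122, 120, 88, 45, 30, 31, 39, 71, 95, 88, 88, 86, 88, 87, 89, 89, 88, 88, 87, 86, 75, 127, 186, 220, 215, 216, 216, 215, 216, 216, 217, 219, 215, 194, 171, 163]
210 440 [129, 129, 130, 130, 129, 129, 129, 128, 121, 120, 122, 120, 121, 120, 120, 120, 121, 121, 121, 108, 125, 91, 41, 32, 37, 52, 83, 98, 97, 93, 93, 93, 94, 94, 97, 94, 92, 93, 91, 124, 191, 225, 221, 217, 217, 219, 219, 219, 217, 213, 213, 213, 210, 207, 211, 216]
225 431 [129, 129, 130, 130, 130, 130, 129, 130, 129, 130, 129, 129, 130, 130, 129, 129, 130, 130, 128, 125, 91, 47, 32, 38, 58, 87, 97, 94, 93, 92, 93, 94, 96, 95, 92, 90, 94, 132, 196, 220, 215, 211, 209, 208, 210, 217, 220, 218, 214, 213, 213, 215, 213, 211, 211, 213]
240 421 [131, 129, 130, 130, 131, 129, 129, 129, 129, 130, 129, 130, 131, 128, 130, 131, 130, 131, 131, 119, 67, 35, 32, 39, 65, 89, 95, 95, 92, 93, 94, 94, 94, 93, 93, 88, 119, 159, 177, 176, 173, 172, 170, 166, 176, 200, 203, 212, 213, 214, 213, 212, 212, 215, 215, 215]
255 412 [130, 129, 129, 130, 130, 129, 129, 129, 129, 130, 129, 130, 130, 129, 130, 131, 134, 127, 105, 65, 37, 31, 41, 76, 98, 95, 93, 92, 92, 93, 95, 93, 92, 97, 126, 162, 178, 177, 176, 175, 173, 170, 168, 168, 169, 168, 168, 168, 168, 172, 173, 173, 170, 170, 171, 172]
```

View pics/w10r.png

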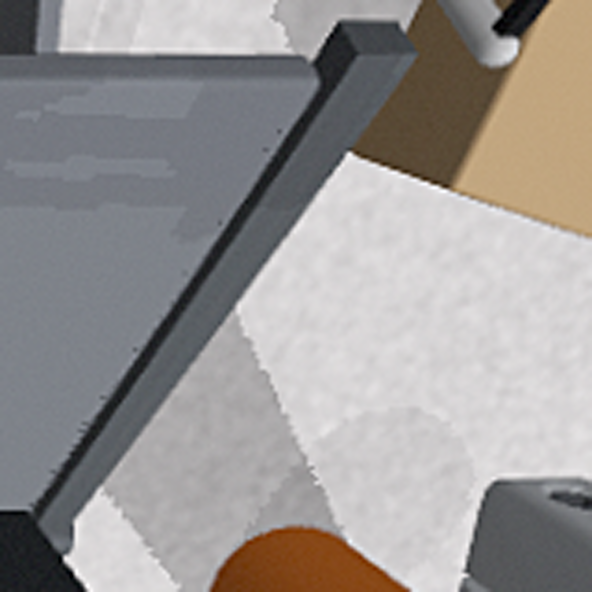

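View pics/w10l.png

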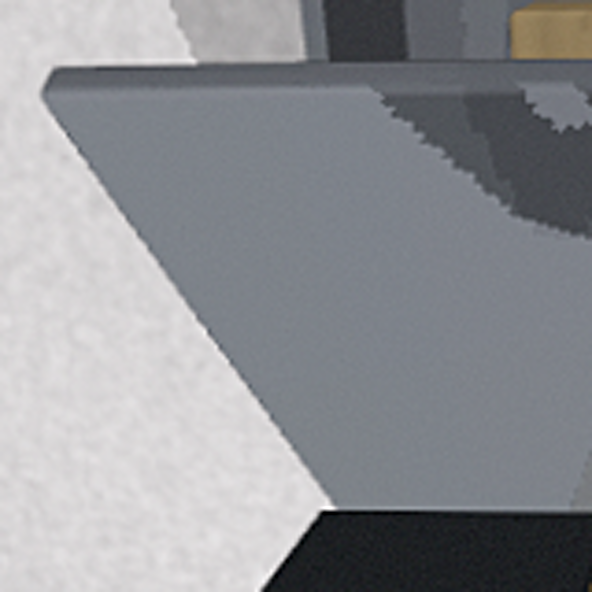

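The gap between lid and pointer is now even: 4.5 px at the front and 4.0 px near the hinge, as 3 mm of coplanar spacing predicts. Final checks come next: stability, the roll, and the bystanders.

Run:
```python
from h import *
t=shot("top");s=shot("side")
for i in range(8): p=shot("wrist")
a=np.load("w10.npy",allow_pickle=True).item()
print(p["obs"]["time"],p["obs"]["tcp_pos"],p["obs"]["force"],p["obs"]["opening"]*94,"imgdiff",np.abs(p["color"][150:330,80:].astype(int)-a["color"][150:330,80:]).mean())
g=cv2.cvtColor(p["color"],cv2.COLOR_BGR2GRAY)
for v in(180,225,255):
    u0=int(494-(v-172)*.62)-30;print(g[v-1:v+2,u0+16:u0+30].mean(0).astype(int).tolist())
L=[(".tray",)]
cv2.imwrite("pics/fin.png",np.hstack([cv2.resize(t["color"],(400,300)),cv2.resize(s["color"],(400,300))]))
s0=cv2.imread("pics/side0.png");cv2.imwrite("pics/ptr.png",np.hstack([cv2.resize(x[220:320,225:345],None,fx=3.3,fy=3.3) for x in(s0,s["color"])]))
```

```text
15.65 [0.55915333 0.04320479 0.18696322] [  1.16139408  -4.3130566  -20.08591544] 20.93502166524848 imgdiff 1.6520640432098765
[121, 121, 121, 120, 123, 124, 92, 52, 31, 30, 44, 70, 87, 91]
[128, 132, 131, 124, 95, 53, 31, 37, 56, 88, 96, 94, 94, 92]
[119, 131, 118, 67, 37, 30, 40, 75, 97, 95, 93, 93, 92, 95]
```

View pics/fin.png

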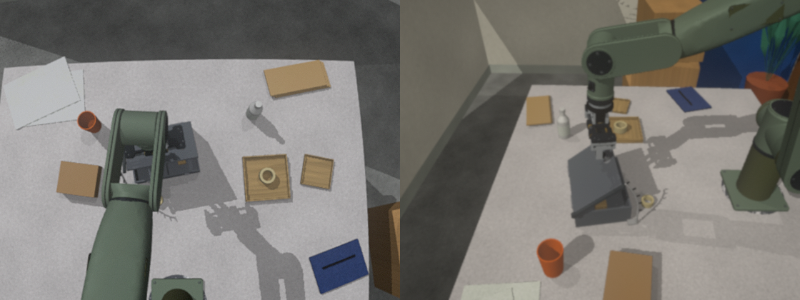

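View pics/ptr.png

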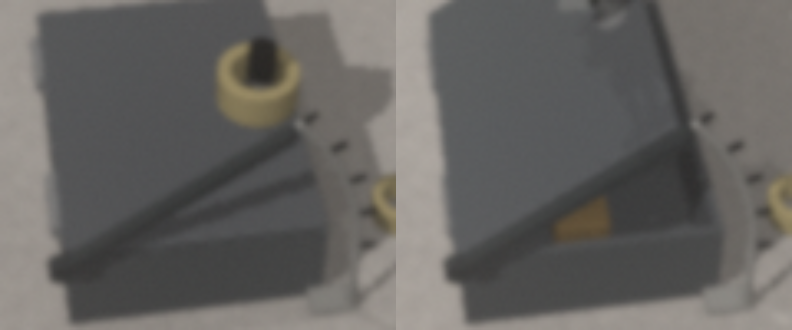

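Everything is steady: the lid's image hasn't moved over 0.5 s of hold, the pointer is where it started, and the roll is flat in the tray. Handing in.

```bash
python3 -c "
from cell import *
print(hand_in())"
```

```text
the job is handed in; nothing more can be done
None
```

I lifted the 60 mm roll off the knob and set it down flat in the larger tray. Then I raised the lid by its knob until it was in line with the pointer, and handed in at about 15.7 s, still gripping the knob with 58 N.

**Last checks**
- **Lid angle:** In the last wrist picture the lid edge and pointer edge run parallel. The gap is 4.5 px at the front and about 4.0 px near the hinge; 3 mm of in-line spacing predicts about 4.8 and 3.6 px. I take the mismatch to be a few thousandths of a radian, with both at about 0.62 rad.
- **Hold:** The lid stayed still in the pictures over the last 0.5 s. The vertical load on the tool was still rising slightly, from 18.9 to 20.1 N.
- **Other items:** The roll is flat in the tray, well inside the walls. By eye, the pointer, carton, cup and glue bottle are where they started.

**What disagreed**
- **Lid angle from the arm's motion:** It read about 0.05 rad higher than the pictures, probably because the grip slid about 5 mm along the knob while I gripped at 35 N. I went by the pictures and gripped harder.
- **Camera positions:** The top camera placed the knob about 8 mm off in y from the wrist camera. I used the wrist camera.
- **Pointer angle:** Estimates ran from about 0.60 rad (side and top cameras) to 0.62 rad (wrist camera). I set the lid by its difference from the pointer in the wrist pictures.

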